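# Third hand at the hide-box jig

## Task

Clear the two chunks of wood off the jig and drop them into the waste tub. Then press the wooden end panel against the sprung fence, flat, centred along it and standing down on the base board, so that the fence goes back about 10 mm (about 10 N, half its travel), and finish while still holding it there with that steady push so that I can screw it; leave the water dish, the screwdriver and the screw jar where they are.

Things in the scene. Friction and masses are not known exactly. Their poses are not given: they have to be found in the camera images.
- jig: Grey laminate base board screwed to the table, 12 mm thick, from x = -150 to 180 and y = -100 to 100 mm; +x (mostly away from the robot) is the pressing direction, z up; origin at table height. Backstop fixed on it at x = 154 to 172 mm, 57 mm above the table. Lines scribed on the board past both ends of the fence, 5 and 15 mm behind its resting face, bound where that face should be at the end.
- fence: Sprung upright wooden bar on the jig: 160 mm long (y), 24 thick, 45 tall, top 57 mm above the table. Origin: middle of the lower edge of its front face, on the board's top; it moves with the fence. x points away from the part, along jig x. At rest the face is at jig x = 100 mm, y = 0; it slides along +x against springs, 1.0 N per mm from zero at rest, to a stop at 20 mm.
- panel_batten (a point): Batten centre of the loose end panel, T-shaped from above: upright plywood board 140 mm wide (y), 15 thick, 55 tall; behind its middle, towards the robot, a batten 22 mm wide (y), 65 long (x), 50 tall, to grip across from above. x points to the flat front face, 47.5 mm ahead of this point; underside 25 mm below. 0.11 to 0.23 kg. Starts standing askew on the base board.
- chunk_a_center (a point): Centre of a wood chunk 44 x 26 x 26 mm (x, y, z), about 20 g, lying on the base board in the gap between the panel and the fence, long side roughly along the jig's x; the one on the jig's +y half.
- chunk_b_center (a point): Centre of the other wood chunk, of the same size, on the jig's -y half.
- tub: Open white plastic waste tub, fixed to the table, 200 x 150 mm (x, y) and 70 mm tall, walls 4 mm; origin under its centre at the table's height. It stands to the left or to the right of the jig.
- dish: Round white ceramic water dish, 110 mm across, 40 mm tall, on the other side of the jig from the tub; origin under its centre. To be left alone.
- driver: Screwdriver 190 mm long lying on the table beyond the left side of the jig. To be left alone.
- screwjar: Glass screw jar, 60 mm across, 75 mm tall, beyond the right side of the jig; origin under its centre. To be left alone.

How it is judged:
By the outcome, as a careful person would: the job done as asked, in the order asked, and still so for the second after the job is handed in, while the arm keeps its last pose, push and grip.
It also fails if it takes over 61 s, if anything falls off the work surface, if the arm or the gripper's body presses on something with over 40 N, if the wrist force passes 120 N, or if a joint passes its speed limit or range.

## Robot

A 6-joint arm with a two-finger parallel gripper is mounted at the origin on the work surface. World frame = base frame: x ahead of the robot, y to its left, z up, the work surface at z = 0. Lengths are in m, angles in rad, forces in N, time in s.
With the tool pointing down it reaches from about 0.35 to 0.975 m from the base axis. Payload 4.9 kg.
Tool frame: the origin (TCP) lies at the centre of the arm's flange, where the gripper is bolted on; the fingertips stand 173 mm ahead of it and the grasp point (between the pads) lies 155 mm ahead of it; z points along the fingers, x is the direction in which the jaws open and shut, and the axes are right-handed (so a half turn about z gives the same grasp; the last joint's range is limited). The gripper opens to 85 mm and grips with 20 to 120 N. Pads are 22 mm wide; open, the fingers measure 114 mm over their backs; the gripper's body (76 mm by 85 mm) begins 54 mm behind the grasp point. The pads swing forward as they close: fully open they stand 13 mm farther back than shut.
Start: joints at [1.051, 0.053, 1.613, -0, 1.476, -0.119], TCP at [0.244, 0.575, 0.405] pointing down, gripper open.
Joint ranges: [-3.01, 3.01], [-1.01, 2.22], [0.06, 2.58], [-1.02, 4.17], [0.09, 2.62], [-3.14, 3.14]. Speed limits (rad/s): [2.57, 2.57, 3.14, 3.14, 3.14, 3.14].

## Interface

Orientations are given as a unit quaternion [x, y, z, w].
In Python, from workcell import ctrl gives the robot as it stands.
- The arm moves only by the tool servo_tool, never from a script. Its argument "rows" is a list of rows, each an object with "fingers": the finger opening in mm, from 0 to 85.4; "delta_pos": the shift along the world's x, y, z in mm, a list of three; "rot": the turn, a rotation vector about the world's x, y, z in degrees, a list of three. A call has 1 to 8 rows; each row shifts and turns the pose as measured when the row begins; what a row does not reach is not made up. A row lasts 1/12 s, in which the tool goes at most 41.7 mm and 7.16 degrees, less where a joint would pass 70% of its speed; a pose out of reach is approached as far as the arm can. A call is refused whole if a number of a shift passes 41.7 or a number of a turn 7.16, either way. A call with a gripper value outside its range is refused whole. The fingers move at their own pace and stop on an object; the grip force is fixed at half the most. Time passes only in rows, so rows that do not move let the fingers close. It gives the time, the measured TCP pose, the force and the opening at its end, in the units of the state.
- ctrl.observe(): the state, without advancing time (a new reading comes with each control period).
- ctrl.camera(name): name is "scene" or "top" or "wrist"; returns (picture, depth): 400x640x3 uint8, blue, green, red; 400x640 float32, m along the optical axis (not along the pixel's ray), 0 where there is no reading.
- ctrl.camera_params(name): a dict with "fov_y" (degrees; the focal length in pixels is half the picture's height over the tangent of half this angle, whatever the lens; pixels are square), "cx", "cy" (the principal point, pixels), "rvec" (rotation vector, rad) and "tvec" (3), from world to camera coordinates, as OpenCV has them. Camera axes: x right, y down, z forward; pixel columns grow to the right and rows downward; lengths in m; the calibration is good to about 2 mm. A picture is of the moment at which its call begins: read the wrist's pose just before it. camera_params takes no time and is no camera call; for the wrist camera it gives the pose at the moment of the call.
- ctrl.sign_off(): hands the job in, once; it reports no verdict.
Trained networks look in the newest picture that a camera, given by its name, has taken for a name from the list of things; names that differ only in an ending like _2 or _b are one class to them, and where a whole thing is asked for, a point or a joint stands for the part that bears it (a point fixed in the world has none). Each returns a list of dicts, best first, with "confidence" (0 to 1); they miss things now and then, are a little off and sometimes report something else, mostly with a low value. They report only what shows in the picture. A call takes as long as a camera call.
- ctrl.regions_of(camera, target): "region" (400x640 bool, what is visible of it) and "box" ([left, top, width, height] in pixels, round what is visible of it).
- ctrl.landmark_of(camera, target): "pixel" ([column, row] in pixels: a listed point, or the origin of a listed thing).
The state is a dict: "clock": time; "joint_positions": joint angles; "joint_vel": joint speeds; "effort": joint torques, N m; "tcp_pos": TCP position; "tool_rot": TCP orientation; "ft_force": force on the tool from outside, world axes, zero at the start; "moment": the same for the moment, N m; "gripper_width": finger opening in m.
Only numpy, scipy, OpenCV 4.12 (cv2) and the standard library are available. Lean on these libraries where they do the work, as an engineer would, in place of code of your own. Each camera call takes 0.05 s, during which the arm holds its last target.

## Working session

There is one attempt and no reset: what is moved stays moved. The work goes in short steps, Python scripts to look and compute and a tool call to move; the robot and the scene stay as the last step left them, time stands still between calls to the robot, and variables do not carry over. Pictures are saved under pics/ and viewed, and the job is handed in when it is done.

Besides the shell and the picture viewer there is one more tool, called after "Request:" as name(argument=value, ...) on one line, values as JSON. servo_tool: Moves the arm, as the interface text tells. Its arguments: {"type":"object","properties":{"rows":{"type":"array"}},"required":["rows"]}

```bash
mkdir -p pics; ls
cat > h.py <<'E'
import numpy as np, cv2
from workcell import ctrl
def cam(n):
    p=ctrl.camera_params(n); im,d=ctrl.camera(n); return im,d,p
def K(p,h=400):
    f=h/2/np.tan(np.radians(p["fov_y"])/2); return f,p["cx"],p["cy"]
def RT(p):
    R=cv2.Rodrigues(np.array(p["rvec"],float))[0]; return R,np.array(p["tvec"],float).ravel()
def onplane(p,u,v,z):
    f,cx,cy=K(p);R,t=RT(p);c=-R.T@t;d=R.T@np.array([(u-cx)/f,(v-cy)/f,1]);return c+d*(z-c[2])/d[2]
def bydepth(p,u,v,dep):
    f,cx,cy=K(p);R,t=RT(p);return R.T@(np.array([(u-cx)/f*dep,(v-cy)/f*dep,dep])-t)
def cloud(p,d):
    f,cx,cy=K(p);R,t=RT(p);v,u=np.mgrid[:d.shape[0],:d.shape[1]]
    P=np.stack([(u-cx)/f*d,(v-cy)/f*d,d],-1);return (P-t)@R
def proj(p,X):
    f,cx,cy=K(p);R,t=RT(p);c=R@np.array(X)+t;return c[:2]/c[2]*f+[cx,cy]
E
python3 - <<'E'
from h import *
for n in("scene","top"):
    im,d,p=cam(n);cv2.imwrite(f"pics/{n}0.png",im);print(n,p)
    np.savez(f"{n}0.npz",im=im,d=d)
    if n=="top":
        for t in["jig","fence","panel_batten","chunk_a_center","tub","dish","screwjar"]:
            print(t,[(np.round(r["pixel"],1).tolist(),round(r["confidence"],2)) for r in ctrl.landmark_of(n,t)])
print(ctrl.observe())
E
```

```text
pics
scene {'fov_y': 51.57347888134246, 'cx': 322.4388518349705, 'cy': 202.0888693446572, 'rvec': array([ 1.0227214 ,  2.32509012, -1.14634771]), 'tvec': array([ 0.35413819, -0.18893701,  1.32609507])}
top {'fov_y': 48.750708211678955, 'cx': 325.498111048666, 'cy': 191.88154590988327, 'rvec': array([ 2.24370743, -1.96181368,  0.20317758]), 'tvec': array([-0.05907717,  0.56297465,  1.00645095])}
jig [([339.4, 190.5], 0.78)]
fence [([348.4, 155.2], 0.87)]
panel_batten [([338.1, 235.8], 0.77)]
chunk_a_center [([325.6, 167.6], 0.56)]
tub [([458.8, 263.9], 0.82)]
dish [([187.8, 237.5], 0.81)]
screwjar [([462.8, 181.4], 0.63), ([340.2, 234.2], 0.2), ([459.0, 265.3], 0.18)]
{'clock': 0.45, 'joint_positions': array([ 1.05103128e+00,  5.27842540e-02,  1.61301239e+00,  4.82116932e-06,
        1.47599508e+00, -1.19005318e-01]), 'joint_vel': array([ 0.00080253, -0.00231213, -0.00218252, -0.00022941,  0.00259792,
       -0.00062932]), 'effort': array([ 1.73419721e-05, -3.93121290e+01, -3.69913316e+01, -1.12644709e-04,
        1.90873987e-03,  2.09586332e-06]), 'tcp_pos': array([0.24380998, 0.57544921, 0.40458407]), 'tool_rot': array([ 8.33702104e-01,  5.52214443e-01, -9.00008152e-05,  4.25806569e-05]), 'ft_force': array([0.45619636, 0.45376986, 0.03143622]), 'moment': array([-0.04116115,  0.0538072 , -0.02298637]), 'gripper_width': 0.0851313531201948}
```

View pics/top0.png

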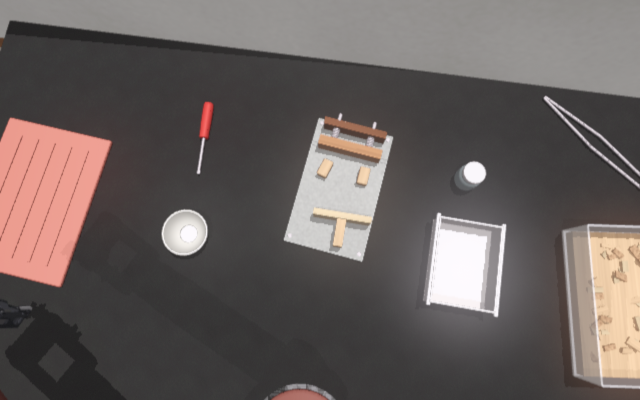

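View pics/scene0.png

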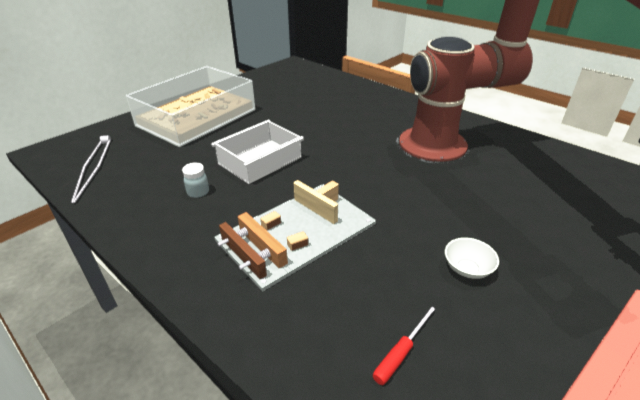

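The top view shows the jig in the middle with the panel's T near (340,220). The chunks are near (325,168) and (363,176), the tub near (465,265), the jar near (470,175), the dish near (185,232) and the driver near (204,135). Next I'll measure poses from masks and depth.

Run:
```python
from h import *
z=np.load("top0.npz");im,d=z["im"],z["d"];p=ctrl.camera_params("top")
C=cloud(p,d)
big=cv2.resize(im[100:280,270:410],None,fx=4,fy=3.3,interpolation=cv2.INTER_CUBIC);cv2.imwrite("pics/crop.png",cv2.resize(im[100:280,270:410],None,fx=3.3,fy=3.3,interpolation=cv2.INTER_CUBIC))
ctrl.camera("top")
def rect(m,zt):
    v,u=np.nonzero(m); P=np.array([onplane(p,a,b,zt)[:2] for a,b in zip(u,v)])*1000
    return P,cv2.minAreaRect(P.astype(np.float32))
for t,zl,zh in[("jig",.005,.02),("fence",.050,.064),("panel_batten",.055,.075),("chunk_a_center",.031,.046),("tub",.06,.08),("screwjar",0.03,.1),("dish",0.03,.06)]:
  for r in ctrl.regions_of("top",t):
    if r["confidence"]<.3: continue
    m=r["region"]; zz=C[...,2]
    mm=m&(zz>zl)&(zz<zh)
    if mm.sum()<10: print(t,"few",np.percentile(zz[m],[5,50,95]));continue
    P,rc=rect(mm,np.median(zz[mm]))
    print(t,round(r["confidence"],2),m.sum(),mm.sum(),"z",np.percentile(zz[mm],[5,50,95]).round(4),"mean",P.mean(0).round(1),"rect",np.round(rc[0],1),np.round(rc[1],1),round(rc[2],1))
    if t in("jig","panel_batten"): print(cv2.boxPoints(rc).round(1).tolist())
```

```text
jig 0.95 9434 7395 z [0.009  0.0124 0.0158] mean [568.9  -9.5] rect [601.2 -15.6] [199.4 346. ] 82.6
[[416.79998779296875, -92.19999694824219], [759.9000244140625, -136.8000030517578], [785.5999755859375, 60.900001525878906], [442.5, 105.5999984741211]]
fence 0.74 924 637 z [0.053  0.0571 0.0604] mean [688.7 -26.4] rect [688.7 -27.1] [159.   26.2] 82.5
panel_batten 0.96 828 657 z [0.0591 0.0654 0.0699] mean [498.9 -29.4] rect [482.3 -29. ] [138.5  80.9] 88.1
[[439.5, -96.9000015258789], [520.4000244140625, -99.5999984741211], [525.0999755859375, 38.79999923706055], [444.20001220703125, 41.5]]
chunk_a_center 0.77 217 187 z [0.0335 0.0378 0.0411] mean [632.2  27.8] rect [632.5  28. ] [26.9 44.8] 71.7
tub 0.75 6555 1236 z [0.0621 0.0685 0.0723] mean [ 441.6 -331. ] rect [ 441. -328.] [163.6 211. ] 87.8
screwjar 0.82 678 562 z [0.0387 0.0738 0.0777] mean [ 651.6 -323.5] rect [ 651.3 -324.3] [56.5 71.8] 34.3
dish 0.87 1616 436 z [0.0313 0.038  0.0426] mean [428.5 350.9] rect [427.2 342.4] [107.2 106.1] 10.8
```

View pics/crop.png

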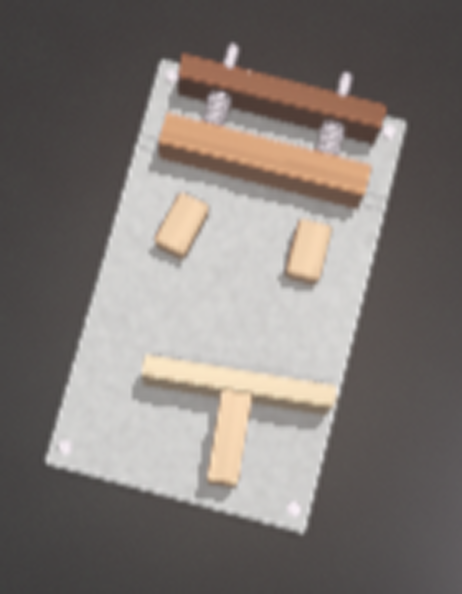

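```bash
cat > fit.py <<'E'
from h import *
def masks(p,C,im):
    pass
E
python3 - <<'E'
from h import *
z=np.load("top0.npz");im,d=z["im"],z["d"];p=ctrl.camera_params("top")
C=cloud(p,d)
X,Y,Z=[C[...,i]*1000 for i in range(3)]
# world -> jig rough
th=np.radians(-7.5);c,s=np.cos(th),np.sin(th);o=np.array([577.7,-12.5])
jx=(X-o[0])*c+(Y-o[1])*s; jy=-(X-o[0])*s+(Y-o[1])*c
gap=(jx>-35)&(jx<95)&(abs(jy)<95)
def rect(m,zt):
    v,u=np.nonzero(m);P=np.array([onplane(p,a,b,zt)[:2] for a,b in zip(u,v)])*1000
    rc=cv2.minAreaRect(P.astype(np.float32));return P.mean(0).round(1),np.round(rc[0],1),np.round(rc[1],1),round(rc[2],1),len(P)
for nm,m in(("a",gap&(jy>0)),("b",gap&(jy<0))): print(nm,rect(m&(Z>31)&(Z<45),.038))
pn=(jx<-35)&(jx>-150)&(abs(jy)<95)&(Z>48)&(Z<75)
print("panel all",pn.sum())
print("board", rect(pn&(X>505),.067)); print("batten",rect(pn&(X<500),.062))
fe=(jx>90)&(jx<135)&(abs(jy)<95)&(Z>48)&(Z<64); print("fence",rect(fe,.057))
# jig board by colour: grey
hsv=cv2.cvtColor(im,cv2.COLOR_BGR2HSV); g=(hsv[...,1]<45)&(hsv[...,2]>110)
win=np.zeros_like(g);win[115:265,280:395]=1;g=g&win
v,u=np.nonzero(g);P=np.array([onplane(p,a,b,.012)[:2] for a,b in zip(u,v)])*1000
rc=cv2.minAreaRect(P.astype(np.float32));print("jig",rc,cv2.boxPoints(rc).round(1).tolist())
E
```

```text
a (array([632.3,  27.7]), array([632.5,  28. ]), array([26.9, 44.8]), 71.7, 189)
b (array([625. , -69.6]), array([624.8, -69.2]), array([26.4, 44.7]), 82.9, 188)
panel all 689
board (array([513.7, -29.9]), array([513.3, -29.4]), array([139.5,  18.5]), 88.1, 439)
batten (array([470.7, -28.1]), array([470.8, -28.1]), array([21.8, 58.6]), 88.5, 232)
fence (array([688.5, -27.1]), array([688.2, -27.3]), array([159.6,  27.2]), 82.6, 670)
jig ((605.6697998046875, -16.74231719970703), (203.3622589111328, 358.4526062011719), 82.61998748779297) [[414.8999938964844, -94.5999984741211], [770.4000244140625, -140.60000610351562], [796.5, 61.099998474121094], [441.0, 107.0999984741211]]
```

Request:
servo_tool(rows=[{"fingers": 60, "delta_pos": [22.9, -32.2, -6], "rot": [0, 0, 2.4]}, {"fingers": 60, "delta_pos": [22.9, -32.2, -6], "rot": [0, 0, 2.3]}, {"fingers": 60, "delta_pos": [22.9, -32.2, -6], "rot": [0, 0, 0]}, {"fingers": 60, "delta_pos": [22.9, -32.2, -6], "rot": [0, 0, 0]}, {"fingers": 60, "delta_pos": [22.9, -32.2, -6], "rot": [0, 0, 0]}, {"fingers": 60, "delta_pos": [22.9, -32.2, -6], "rot": [0, 0, 0]}, {"fingers": 60, "delta_pos": [22.9, -32.2, -6], "rot": [0, 0, 0]}, {"fingers": 60, "delta_pos": [22.9, -32.2, -6], "rot": [0, 0, 0]}])

```text
clock: 1.52
tcp_pos: [0.4276, 0.3124, 0.3583]
tool_rot: [0.805, 0.594, 0.004, -0.002]
ft_force: [0.8, -0.2, -0.4]
gripper_width: 0.0604
```

Request:
servo_tool(rows=[{"fingers": 60, "delta_pos": [24, -33, -6], "rot": [0, 0, -1]}, {"fingers": 60, "delta_pos": [24, -33, -6], "rot": [0, 0, 0]}, {"fingers": 60, "delta_pos": [24, -33, -6], "rot": [0, 0, 0]}, {"fingers": 60, "delta_pos": [24, -33, -6], "rot": [0, 0, 0]}, {"fingers": 60, "delta_pos": [24, -33, -6], "rot": [0, 0, 0]}, {"fingers": 60, "delta_pos": [24, -33, -6], "rot": [0, 0, 0]}, {"fingers": 60, "delta_pos": [22, -32, -6], "rot": [0, 0, 0]}, {"fingers": 60, "delta_pos": [10, -12, -6], "rot": [0, 0, 0]}])

```text
clock: 2.18
tcp_pos: [0.606, 0.0603, 0.312]
tool_rot: [0.811, 0.585, 0.007, 0.0]
ft_force: [-0.3, 0.4, 0.2]
gripper_width: 0.0599
```

```bash
cat >> h.py <<'E'
from scipy.spatial.transform import Rotation as Ro
def st():
    o=ctrl.observe(); R=Ro.from_quat(o["tool_rot"]); M=R.as_matrix()
    print("t",round(o["clock"],2),"tcp",(o["tcp_pos"]*1000).round(1),"yaw",np.degrees(np.arctan2(M[1,0],M[0,0])).round(2),"z",M[:,2].round(4),"F",np.round(o["ft_force"],1),"M",np.round(o["moment"],2),"w",round(o["gripper_width"]*1000,1));return o,M
E
python3 - <<'E'
from h import *
st()
im,d,p=cam("wrist");cv2.imwrite("pics/w1.png",im)
C=cloud(p,d)*1000
print(C[200,320],C[200,100])
np.savez("w1.npz",im=im,d=d,**{k:np.array(v) for k,v in p.items()})
E
```

```text
t 2.18 tcp [606.   60.3 312. ] yaw 71.57 z [ 0.0119  0.0084 -0.9999] F [-0.3  0.4  0.2] M [-0.02  0.04  0.02] w 59.9
[623.29757966  65.74323274  10.26077173] [ 557.11493858 -143.38992559   -1.71396719]
```

View pics/w1.png

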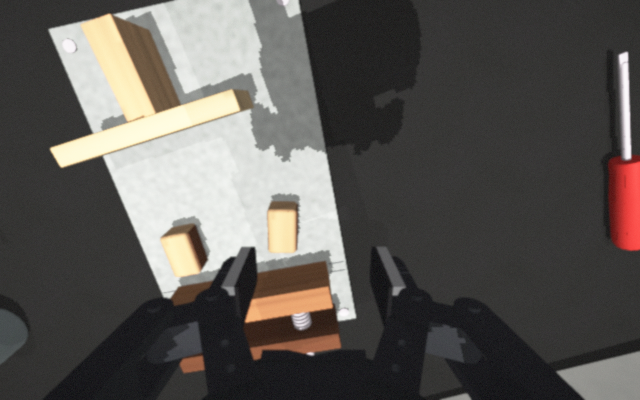

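The wrist view shows both chunks, at about (283,227) for a and (183,250) for b. It also shows the panel's T at upper left and the fence at about (260,290). I'll cross-check positions from this view.

```bash
cat >> h.py <<'E'
def inplane(p,m,zt):
    v,u=np.nonzero(m);f,cx,cy=K(p);R,t=RT(p);c=-R.T@t
    D=np.stack([(u-cx)/f,(v-cy)/f,np.ones(len(u))],-1)@R
    return (c+D*((zt-c[2])/D[:,2])[:,None])[:,:2]*1000
def rect(p,m,zt):
    m=cv2.morphologyEx(m.astype(np.uint8),cv2.MORPH_OPEN,np.ones((3,3)))>0
    P=inplane(p,m,zt)
    if len(P)<10: return None
    rc=cv2.minAreaRect(P.astype(np.float32))
    return "mean",P.mean(0).round(1),"c",np.round(rc[0],1),np.round(rc[1],1),round(rc[2],1),len(P)
E
python3 - <<'E'
from h import *
z=np.load("w1.npz");im,d=z["im"],z["d"];p={k:z[k] for k in("fov_y","cx","cy","rvec","tvec")};p={k:(float(v) if v.ndim==0 else v) for k,v in p.items()}
C=cloud(p,d)*1000;X,Y,Z=C[...,0],C[...,1],C[...,2]
th=np.radians(-7.4);c,s=np.cos(th),np.sin(th);o=np.array([577.7,-12.5])
jx=(X-o[0])*c+(Y-o[1])*s; jy=-(X-o[0])*s+(Y-o[1])*c
ok=d>0
b=ok&(jx>-40)&(jx<60)&(abs(jy)<90)&(Z<20)&(Z>0);print("board z",np.percentile(Z[b],[5,50,95]))
gap=ok&(jx>-10)&(jx<95)&(abs(jy)<95)&(Z>33)&(Z<44)
print("a",rect(p,gap&(jy>0),.038));print("b",rect(p,gap&(jy<0),.038))
pn=ok&(jx<-30)&(jx>-150)&(abs(jy)<110)
print("top board",rect(p,pn&(Z>62.5)&(Z<72)&(X>503),.067),rect(p,pn&(Z>56)&(Z<67)&(X<500),.062))
f=ok&(jx>90)&(jx<140)&(abs(jy)<95)&(Z>52)&(Z<62);print("fence",rect(p,f,.057))
E
```

```text
board z [ 9.61815923 10.7028783  11.8762418 ]
a ('mean', array([630. ,  26.7]), 'c', array([630.4,  26.4]), array([25.5, 43.4]), 70.6, 1257)
b ('mean', array([622.9, -69.6]), 'c', array([623.3, -69.1]), array([27.6, 43.8]), 83.5, 1191)
top board ('mean', array([514.2, -28.6]), 'c', array([514.3, -30.4]), array([139.2,  14.9]), 88.2, 4341) ('mean', array([470. , -28.3]), 'c', array([471.4, -28.2]), array([24., 58.]), 88.8, 3316)
fence ('mean', array([692.,  13.]), 'c', array([691.3,   9.9]), array([81.7, 25.8]), 82.5, 1961)
```

Request:
servo_tool(rows=[{"fingers": 60, "delta_pos": [20, -28, -10], "rot": [-0.5, 0.7, -0.5]}, {"fingers": 60, "delta_pos": [6, -6, -25], "rot": [0, 0, 0]}, {"fingers": 60, "delta_pos": [0, 0, -25], "rot": [0, 0, 0]}, {"fingers": 60, "delta_pos": [0, 0, -15], "rot": [0, 0, 0]}])

```text
clock: 2.57
tcp_pos: [0.6362, 0.0216, 0.2387]
tool_rot: [0.815, 0.579, 0.003, 0.003]
ft_force: [-0.6, 0.2, -0.2]
gripper_width: 0.06
```

```bash
python3 -c "
from h import *
st()"
```

```text
t 2.57 tcp [636.2  21.6 238.7] yaw 70.73 z [ 0.0086 -0.0014 -1.    ] F [-0.6  0.2 -0.2] M [ 0.02  0.03 -0.01] w 60.0
```

Request:
servo_tool(rows=[{"fingers": 60, "delta_pos": [-5, 5, -15], "rot": [0, 0.4, 0]}, {"fingers": 60, "delta_pos": [0, 0, -20], "rot": [0, 0, 0]}, {"fingers": 60, "delta_pos": [0, 0, -10], "rot": [0, 0, 0]}, {"fingers": 60, "delta_pos": [0, 0, -3], "rot": [0, 0, 0]}])

```text
clock: 2.9
tcp_pos: [0.6288, 0.0285, 0.185]
tool_rot: [0.815, 0.579, -0.002, -0.001]
ft_force: [0.3, 0.3, -0.9]
gripper_width: 0.0602
```

```bash
python3 -c "
from h import *
st()"
```

```text
t 2.9 tcp [628.8  28.5 185. ] yaw 70.74 z [-5.e-03 -2.e-04 -1.e+00] F [ 0.3  0.3 -0.9] M [ 0.01 -0.05  0.05] w 60.2
```

Request:
servo_tool(rows=[{"fingers": 60, "delta_pos": [1.5, -1, 5], "rot": [0, -0.2, 0]}, {"fingers": 15, "delta_pos": [0, 0, 0], "rot": [0, 0, 0]}, {"fingers": 15, "delta_pos": [0, 0, 0], "rot": [0, 0, 0]}, {"fingers": 15, "delta_pos": [0, 0, 0], "rot": [0, 0, 0]}, {"fingers": 15, "delta_pos": [0, 0, 0], "rot": [0, 0, 0]}, {"fingers": 15, "delta_pos": [0, 0, 0], "rot": [0, 0, 0]}])

```text
clock: 3.4
tcp_pos: [0.6315, 0.029, 0.195]
tool_rot: [0.815, 0.58, 0.002, 0.001]
ft_force: [-0.3, -0.8, -0.1]
gripper_width: 0.0246
```

Request:
servo_tool(rows=[{"fingers": 15, "delta_pos": [0, 0, 0], "rot": [0, 0, 0]}, {"fingers": 15, "delta_pos": [0, 0, 20], "rot": [0, 0, 0]}, {"fingers": 15, "delta_pos": [0, 0, 35], "rot": [0, 0, 0]}, {"fingers": 15, "delta_pos": [0, 0, 35], "rot": [0, 0, 0]}])

```text
clock: 3.73
tcp_pos: [0.6275, 0.029, 0.2779]
tool_rot: [0.815, 0.579, -0.005, -0.004]
ft_force: [0.2, -0.2, -0.3]
gripper_width: 0.0248
```

```bash
python3 -c "
from h import *
st()
im,d,p=cam('wrist');cv2.imwrite('pics/w2.png',im)"
```

```text
t 3.73 tcp [627.5  29.  277.9] yaw 70.82 z [-1.370e-02  9.000e-04 -9.999e-01] F [ 0.2 -0.2 -0.3] M [-0.02 -0.02  0.01] w 24.8
```

View pics/w2.png

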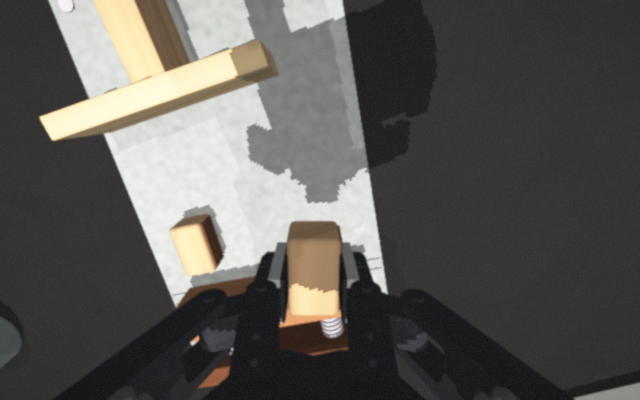

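Request:
servo_tool(rows=[{"fingers": 15, "delta_pos": [-12, -25, 15], "rot": [0, -0.7, 0]}, {"fingers": 15, "delta_pos": [-16.5, -37, 3], "rot": [0, 0, 0]}, {"fingers": 15, "delta_pos": [-16.5, -37, 0], "rot": [0, 0, 0]}, {"fingers": 15, "delta_pos": [-16.5, -37, 0], "rot": [0, 0, 0]}, {"fingers": 15, "delta_pos": [-16.5, -37, 0], "rot": [0, 0, 0]}, {"fingers": 15, "delta_pos": [-16.5, -37, 0], "rot": [0, 0, 0]}, {"fingers": 15, "delta_pos": [-16.5, -37, 0], "rot": [0, 0, 0]}, {"fingers": 15, "delta_pos": [-16.5, -37, 0], "rot": [0, 0, 0]}])

```text
clock: 4.45
tcp_pos: [0.5012, -0.2576, 0.3165]
tool_rot: [0.811, 0.585, 0.013, 0.012]
ft_force: [0.5, -0.3, 0.1]
gripper_width: 0.0247
```

Request:
servo_tool(rows=[{"fingers": 15, "delta_pos": [-16, -33, -10], "rot": [0, 0, 0]}, {"fingers": 15, "delta_pos": [-10, -20, -25], "rot": [0, 0, 0]}, {"fingers": 15, "delta_pos": [-2, -6, -30], "rot": [0, 0, 0]}, {"fingers": 15, "delta_pos": [0, 0, -12], "rot": [0, 0, 0]}])

```text
clock: 4.78
tcp_pos: [0.4692, -0.3278, 0.2449]
tool_rot: [0.813, 0.581, 0.014, 0.021]
ft_force: [-0.4, 0.9, -0.8]
gripper_width: 0.0244
```

```bash
python3 -c "
from h import *
st()"
```

```text
t 4.78 tcp [ 469.2 -327.8  244.9] yaw 71.07 z [ 0.046  -0.0176 -0.9988] F [-0.4  0.9 -0.8] M [ 0.02  0.05 -0.04] w 24.4
```

Request:
servo_tool(rows=[{"fingers": 15, "delta_pos": [0, 0, -15], "rot": [1, 2.6, 0]}, {"fingers": 15, "delta_pos": [0, 0, 0], "rot": [0, 0, 0]}, {"fingers": 50, "delta_pos": [0, 0, 0], "rot": [0, 0, 0]}, {"fingers": 50, "delta_pos": [0, 0, 0], "rot": [0, 0, 0]}, {"fingers": 50, "delta_pos": [0, 0, 0], "rot": [0, 0, 0]}, {"fingers": 50, "delta_pos": [0, 0, 20], "rot": [0, 0, 0]}, {"fingers": 50, "delta_pos": [0, 0, 35], "rot": [0, 0, 0]}])

```text
clock: 5.37
tcp_pos: [0.468, -0.3236, 0.2784]
tool_rot: [0.813, 0.582, -0.0, -0.007]
ft_force: [0.0, -1.1, -0.8]
gripper_width: 0.0497
```

```bash
python3 -c "
from h import *
st()
im,d,p=cam('top');cv2.imwrite('pics/t2.png',im)
im,d,p=cam('scene');cv2.imwrite('pics/s2.png',im)"
```

```text
t 5.37 tcp [ 468.  -323.6  278.4] yaw 71.18 z [-0.0089  0.0109 -0.9999] F [ 0.  -1.1 -0.8] M [-0.01 -0.04  0.03] w 49.7
```

View pics/s2.png

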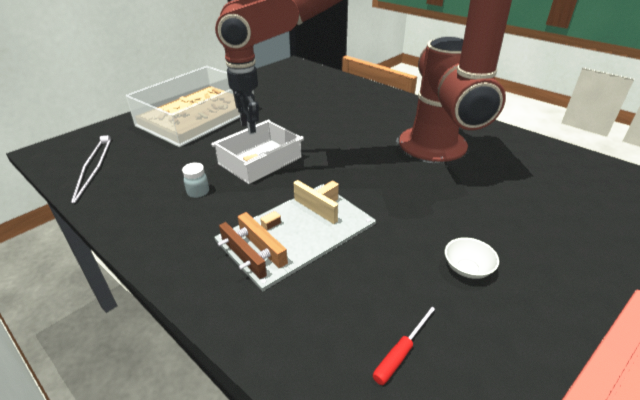

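The scene view shows chunk a in the tub at about (250,157). Next is chunk b.

Request:
servo_tool(rows=[{"fingers": 60, "delta_pos": [12, 20, 10], "rot": [-0.5, -0.5, 3]}, {"fingers": 60, "delta_pos": [20, 33, 0], "rot": [0, 0, 3]}, {"fingers": 60, "delta_pos": [20, 33, 0], "rot": [0, 0, 3]}, {"fingers": 60, "delta_pos": [20, 33, 0], "rot": [0, 0, 3]}, {"fingers": 60, "delta_pos": [20, 33, 0], "rot": [0, 0, 0]}, {"fingers": 60, "delta_pos": [20, 33, 0], "rot": [0, 0, 0]}, {"fingers": 60, "delta_pos": [20, 33, -5], "rot": [0, 0, 0]}, {"fingers": 60, "delta_pos": [12, 20, -15], "rot": [0, 0, 0]}])

```text
clock: 6.13
tcp_pos: [0.6222, -0.0795, 0.2984]
tool_rot: [0.746, 0.666, 0.012, 0.026]
ft_force: [0.8, -0.2, -0.1]
gripper_width: 0.0596
```

```bash
python3 -c "
from h import *
st()"
```

```text
t 6.13 tcp [622.2 -79.5 298.4] yaw 83.49 z [ 0.053  -0.023  -0.9983] F [ 0.8 -0.2 -0.1] M [ 0.02 -0.04 -0.01] w 59.6
```

Request:
servo_tool(rows=[{"fingers": 60, "delta_pos": [1, 4, -10], "rot": [1.3, 2.5, 0]}, {"fingers": 60, "delta_pos": [0, 2, -25], "rot": [0, 0, 0]}, {"fingers": 60, "delta_pos": [0, 0, -25], "rot": [0, 0, 0]}, {"fingers": 60, "delta_pos": [0, 0, -12], "rot": [0, 0, 0]}, {"fingers": 60, "delta_pos": [0, 0, 0], "rot": [0, 0, 0]}])

```text
clock: 6.55
tcp_pos: [0.6275, -0.0631, 0.2294]
tool_rot: [0.741, 0.671, 0.008, 0.007]
ft_force: [-0.9, 0.5, 0.2]
gripper_width: 0.0596
```

```bash
python3 -c "
from h import *
st()"
```

```text
t 6.55 tcp [627.5 -63.1 229.4] yaw 84.34 z [ 2.150e-02  3.000e-04 -9.998e-01] F [-0.9  0.5  0.2] M [-0.03  0.04 -0.02] w 59.6
```

Request:
servo_tool(rows=[{"fingers": 60, "delta_pos": [-3.5, -6, -10], "rot": [0, 1.1, -0.7]}, {"fingers": 60, "delta_pos": [0, 0, -18], "rot": [0, 0, 0]}, {"fingers": 60, "delta_pos": [0, 0, -8], "rot": [0, 0, 0]}, {"fingers": 60, "delta_pos": [0, 0, 0], "rot": [0, 0, 0]}])

```text
clock: 6.88
tcp_pos: [0.625, -0.0707, 0.1966]
tool_rot: [0.746, 0.666, 0.002, 0.003]
ft_force: [-0.8, -0.9, 0.5]
gripper_width: 0.0599
```

```bash
python3 -c "
from h import *
st()"
```

```text
t 6.88 tcp [625.  -70.7 196.6] yaw 83.51 z [ 0.0068 -0.0021 -1.    ] F [-0.8 -0.9  0.5] M [ 0.04 -0.05 -0.02] w 59.9
```

Request:
servo_tool(rows=[{"fingers": 60, "delta_pos": [0, 0, -3], "rot": [0, 0, 0]}, {"fingers": 15, "delta_pos": [0, 0, 0], "rot": [0, 0, 0]}, {"fingers": 15, "delta_pos": [0, 0, 0], "rot": [0, 0, 0]}, {"fingers": 15, "delta_pos": [0, 0, 0], "rot": [0, 0, 0]}, {"fingers": 15, "delta_pos": [0, 0, 0], "rot": [0, 0, 0]}, {"fingers": 15, "delta_pos": [0, 0, 0], "rot": [0, 0, 0]}, {"fingers": 15, "delta_pos": [0, 0, 20], "rot": [0, 0, 0]}, {"fingers": 15, "delta_pos": [0, 0, 35], "rot": [0, 0, 0]}])

```text
clock: 7.55
tcp_pos: [0.6232, -0.0717, 0.2462]
tool_rot: [0.747, 0.665, -0.001, -0.001]
ft_force: [0.7, 0.3, -0.0]
gripper_width: 0.0241
```

Request:
servo_tool(rows=[{"fingers": 15, "delta_pos": [0, 0, 35], "rot": [0, 0, 0]}, {"fingers": 15, "delta_pos": [-12, -15, 25], "rot": [0, 0, 0]}, {"fingers": 15, "delta_pos": [-24, -32, 5], "rot": [0, 0, 0]}, {"fingers": 15, "delta_pos": [-24, -32, 0], "rot": [0, 0, 0]}])

```text
clock: 7.88
tcp_pos: [0.5659, -0.148, 0.323]
tool_rot: [0.743, 0.669, 0.003, 0.005]
ft_force: [0.8, -0.9, -0.5]
gripper_width: 0.0244
```

```bash
python3 -c "
from h import *
st()"
```

```text
t 7.88 tcp [ 565.9 -148.   323. ] yaw 83.97 z [ 0.012  -0.0031 -0.9999] F [ 0.8 -0.9 -0.5] M [ 0.02 -0.    0.05] w 24.4
```

Request:
servo_tool(rows=[{"fingers": 15, "delta_pos": [-25, -31, 0], "rot": [0, 0, 0]}, {"fingers": 15, "delta_pos": [-25, -31, 0], "rot": [0, 0, 0]}, {"fingers": 15, "delta_pos": [-25, -31, 0], "rot": [0, 0, 0]}, {"fingers": 15, "delta_pos": [-25, -31, -5], "rot": [0, 0, 0]}, {"fingers": 15, "delta_pos": [-20, -22, -20], "rot": [0, 0, 0]}, {"fingers": 15, "delta_pos": [-10, -12, -30], "rot": [0, 0, 0]}, {"fingers": 15, "delta_pos": [0, 0, -20], "rot": [0, 0, 0]}, {"fingers": 15, "delta_pos": [0, 0, 0], "rot": [0, 0, 0]}])

```text
clock: 8.55
tcp_pos: [0.4261, -0.3172, 0.2561]
tool_rot: [0.745, 0.667, 0.004, 0.016]
ft_force: [-0.1, 0.5, -0.9]
gripper_width: 0.0246
```

```bash
python3 -c "
from h import *
st()"
```

```text
t 8.55 tcp [ 426.1 -317.2  256.1] yaw 83.7 z [ 0.0274 -0.0184 -0.9995] F [-0.1  0.5 -0.9] M [ 0.03 -0.01  0.08] w 24.6
```

Request:
servo_tool(rows=[{"fingers": 15, "delta_pos": [-10, -10, -15], "rot": [1, 1.5, 0]}, {"fingers": 15, "delta_pos": [0, 0, -5], "rot": [0, 0, 0]}, {"fingers": 50, "delta_pos": [0, 0, 0], "rot": [0, 0, 0]}, {"fingers": 50, "delta_pos": [0, 0, 0], "rot": [0, 0, 0]}, {"fingers": 50, "delta_pos": [0, 0, 0], "rot": [0, 0, 0]}, {"fingers": 50, "delta_pos": [0, 0, 20], "rot": [0, 0, 0]}, {"fingers": 50, "delta_pos": [0, 0, 35], "rot": [0, 0, 0]}])

```text
clock: 9.13
tcp_pos: [0.4169, -0.3243, 0.2898]
tool_rot: [0.744, 0.668, 0.001, -0.003]
ft_force: [-0.0, -0.1, -0.2]
gripper_width: 0.0498
```

```bash
python3 -c "
from h import *
st()
im,d,p=cam('top');cv2.imwrite('pics/t3.png',im);np.savez('t3.npz',im=im,d=d)
C=cloud(p,d)*1000;X,Y,Z=C[...,0],C[...,1],C[...,2]
j=(Z>48)&(Z<75)
pn=j&(X>425)&(X<530)&(Y>-120)&(Y<60)
print(rect(p,pn&(X>505),.067),rect(p,pn&(X<500),.062))
print(rect(p,j&(Z<64)&(X>670)&(X<702)&(Y>-115)&(Y<60),.057))
im,d,p=cam('scene');cv2.imwrite('pics/s3.png',im)"
```

```text
t 9.13 tcp [ 416.9 -324.3  289.8] yaw 83.89 z [-0.0036  0.0061 -1.    ] F [-0.  -0.1 -0.2] M [-0.01  0.04  0.03] w 49.8
('mean', array([513.9, -27.6]), 'c', array([513.5, -29.4]), array([139.5,  18.1]), 88.1, 425) ('mean', array([470.8, -27.9]), 'c', array([470.6, -28.1]), array([21.8, 58.3]), 88.5, 227)
('mean', array([687.2, -30.6]), 'c', array([688. , -26.9]), array([159.1,  26.8]), 83.0, 579)
```

View pics/s3.png

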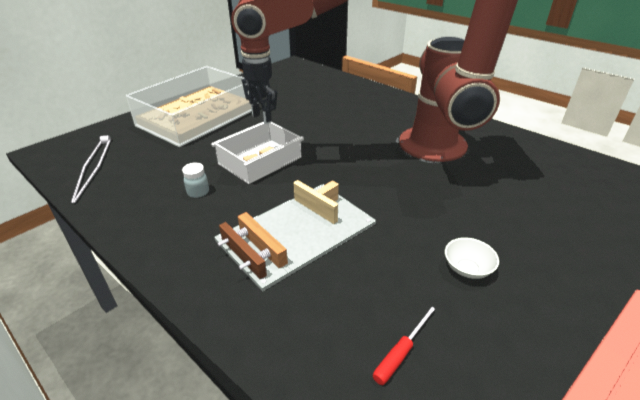

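View pics/t3.png

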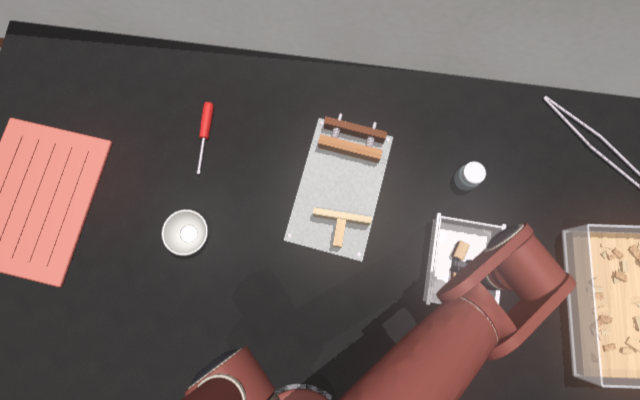

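Both chunks are in the tub: the top view shows one at (460,250) with the other beside the gripper. The panel is undisturbed. Now to the batten at about (474, -28.5), jaw yaw 88.2°.

Request:
servo_tool(rows=[{"fingers": 60, "delta_pos": [4, 22, 5], "rot": [0, 0, 1]}, {"fingers": 60, "delta_pos": [7.5, 39, 0], "rot": [0, 0, 1]}, {"fingers": 60, "delta_pos": [7.5, 39, 0], "rot": [0, 0, 1]}, {"fingers": 60, "delta_pos": [7.5, 39, 0], "rot": [0, 0, 1]}, {"fingers": 60, "delta_pos": [7.5, 39, 0], "rot": [0, 0, 0]}, {"fingers": 60, "delta_pos": [7.5, 39, 0], "rot": [0, 0, 0]}, {"fingers": 60, "delta_pos": [7.5, 35, -5], "rot": [0, 0, 0]}, {"fingers": 60, "delta_pos": [5, 20, -15], "rot": [0, 0, 0]}])

```text
clock: 9.9
tcp_pos: [0.4783, -0.0457, 0.3021]
tool_rot: [0.72, 0.694, 0.008, 0.023]
ft_force: [0.4, -0.9, 0.0]
gripper_width: 0.0601
```

```bash
python3 -c "
from h import *
st()"
```

```text
t 9.9 tcp [478.3 -45.7 302.1] yaw 87.83 z [ 0.0435 -0.0224 -0.9988] F [ 0.4 -0.9  0. ] M [-0.04 -0.    0.04] w 60.1
```

Request:
servo_tool(rows=[{"fingers": 60, "delta_pos": [-4, 8, -10], "rot": [1.2, 2.2, 0.2]}, {"fingers": 60, "delta_pos": [0, 3, -20], "rot": [0, 0, 0]}, {"fingers": 60, "delta_pos": [0, 0, -20], "rot": [0, 0, 0]}, {"fingers": 60, "delta_pos": [0, 0, -5], "rot": [0, 0, 0]}, {"fingers": 60, "delta_pos": [0, 0, 0], "rot": [0, 0, 0]}])

```text
clock: 10.32
tcp_pos: [0.4745, -0.0275, 0.2475]
tool_rot: [0.714, 0.7, 0.002, 0.001]
ft_force: [0.5, -0.7, 0.2]
gripper_width: 0.0602
```

Run:
```python
from h import *
st()
im,d,p=cam('wrist');cv2.imwrite('pics/w4.png',im)
C=cloud(p,d)*1000;X,Y,Z=C[...,0],C[...,1],C[...,2]
ok=d>0
pn=ok&(X>425)&(X<530)&(Y>-125)&(Y<60)
print(rect(p,pn&(Z>62.5)&(Z<72)&(X>504),.067),rect(p,pn&(Z>55)&(Z<67)&(X<500),.062))
```

```text
t 10.32 tcp [474.5 -27.5 247.5] yaw 88.83 z [ 0.0046  0.0017 -1.    ] F [ 0.5 -0.7  0.2] M [-0.    0.    0.01] w 60.2
('mean', array([511.8, -28.7]), 'c', array([511.1, -43.9]), array([112.9,  16.7]), 88.1, 2880) ('mean', array([467.6, -30.3]), 'c', array([469.1, -30.3]), array([21.7, 59.3]), 88.2, 3572)
```

View pics/w4.png

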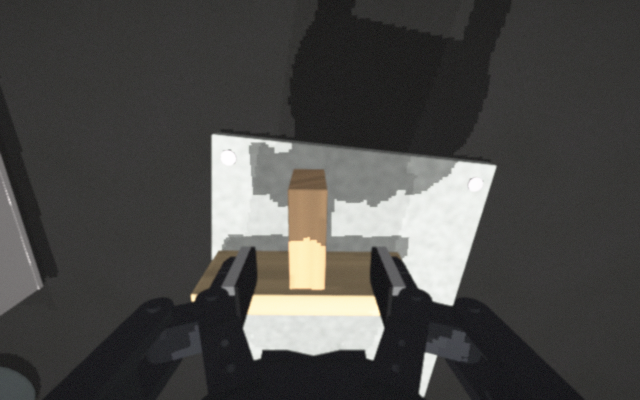

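The batten sits centred between the fingers, at (308,240) in the wrist view. I'll descend.

Request:
servo_tool(rows=[{"fingers": 60, "delta_pos": [-0.5, -1.5, -15], "rot": [0, 0.2, -0.5]}, {"fingers": 60, "delta_pos": [0, 0, -20], "rot": [0, 0, 0]}, {"fingers": 60, "delta_pos": [0, 0, -10], "rot": [0, 0, 0]}, {"fingers": 60, "delta_pos": [0, 0, 0], "rot": [0, 0, 0]}])

```text
clock: 10.7
tcp_pos: [0.4767, -0.0315, 0.2079]
tool_rot: [0.718, 0.696, 0.004, 0.004]
ft_force: [-0.6, -0.5, -1.6]
gripper_width: 0.0597
```

```bash
python3 -c "
from h import *
st()"
```

```text
t 10.7 tcp [476.7 -31.5 207.9] yaw 88.14 z [ 1.050e-02 -5.000e-04 -9.999e-01] F [-0.6 -0.5 -1.6] M [-0.   -0.01 -0.01] w 59.7
```

Request:
servo_tool(rows=[{"fingers": 60, "delta_pos": [-2, 1.5, -8], "rot": [0, 0.5, 0]}, {"fingers": 60, "delta_pos": [0, 0, -4], "rot": [0, 0, 0]}, {"fingers": 60, "delta_pos": [0, 0, 0], "rot": [0, 0, 0]}, {"fingers": 60, "delta_pos": [0, 0, 0], "rot": [0, 0, 0]}])

```text
clock: 11.03
tcp_pos: [0.476, -0.031, 0.1982]
tool_rot: [0.719, 0.695, 0.001, 0.002]
ft_force: [0.1, -0.2, 0.8]
gripper_width: 0.0602
```

```bash
python3 -c "
from h import *
st()"
```

```text
t 11.03 tcp [476.  -31.  198.2] yaw 88.06 z [ 0.0049 -0.0014 -1.    ] F [ 0.1 -0.2  0.8] M [-0.    0.01  0.  ] w 60.2
```

Request:
servo_tool(rows=[{"fingers": 60, "delta_pos": [0, 2, -3], "rot": [0, 0.3, 0.1]}, {"fingers": 60, "delta_pos": [0, 0, 0], "rot": [0, 0, 0]}, {"fingers": 12, "delta_pos": [0, 0, 0], "rot": [0, 0, 0]}, {"fingers": 12, "delta_pos": [0, 0, 0], "rot": [0, 0, 0]}, {"fingers": 12, "delta_pos": [0, 0, 0], "rot": [0, 0, 0]}, {"fingers": 12, "delta_pos": [0, 0, 0], "rot": [0, 0, 0]}, {"fingers": 12, "delta_pos": [0, 0, 0], "rot": [0, 0, 0]}, {"fingers": 12, "delta_pos": [0, 0, 0], "rot": [0, 0, 0]}])

```text
clock: 11.7
tcp_pos: [0.477, -0.0288, 0.1971]
tool_rot: [0.718, 0.696, 0.0, 0.002]
ft_force: [-0.7, 0.3, -0.9]
gripper_width: 0.0217
```

```bash
python3 -c "
from h import *
st()"
```

```text
t 11.7 tcp [477.  -28.8 197.1] yaw 88.2 z [ 0.0028 -0.0022 -1.    ] F [-0.7  0.3 -0.9] M [ 0.03  0.06 -0.04] w 21.7
```

Request:
servo_tool(rows=[{"fingers": 12, "delta_pos": [0, 0, 5], "rot": [0, 0, 0]}, {"fingers": 12, "delta_pos": [0, 0, 1], "rot": [0, 0, 0]}, {"fingers": 12, "delta_pos": [5, 0, 0], "rot": [0, 0, -2]}, {"fingers": 12, "delta_pos": [15, 1, 0], "rot": [0, 0, -2]}, {"fingers": 12, "delta_pos": [20, 1, 0], "rot": [0, 0, -1.6]}, {"fingers": 12, "delta_pos": [15, 1, 0], "rot": [0, 0, 0]}, {"fingers": 12, "delta_pos": [5, 0, 0], "rot": [0, 0, 0]}, {"fingers": 12, "delta_pos": [0, 0, 0], "rot": [0, 0, 0]}])

```text
clock: 12.37
tcp_pos: [0.5373, -0.0253, 0.2024]
tool_rot: [0.753, 0.658, -0.001, -0.0]
ft_force: [-0.1, -0.8, -1.5]
gripper_width: 0.0215
```

```bash
python3 -c "
from h import *
st()"
```

```text
t 12.37 tcp [537.3 -25.3 202.4] yaw 82.3 z [-0.0017 -0.0013 -1.    ] F [-0.1 -0.8 -1.5] M [0.03 0.04 0.04] w 21.5
```

Request:
servo_tool(rows=[{"fingers": 12, "delta_pos": [10, 0.5, 0], "rot": [0, 0, 0]}, {"fingers": 12, "delta_pos": [20, 1, 0], "rot": [0, 0, 0.2]}, {"fingers": 12, "delta_pos": [20, 1, 0], "rot": [0, 0, 0]}, {"fingers": 12, "delta_pos": [12, 0.5, 0], "rot": [0, 0, 0]}, {"fingers": 12, "delta_pos": [5, 0, 0], "rot": [0, 0, 0]}, {"fingers": 12, "delta_pos": [0, 0, 0], "rot": [0, 0, 0]}, {"fingers": 12, "delta_pos": [0, 0, 0], "rot": [0, 0, 0]}])

```text
clock: 12.95
tcp_pos: [0.6015, -0.022, 0.2001]
tool_rot: [0.751, 0.66, -0.004, -0.004]
ft_force: [0.6, -0.3, -2.1]
gripper_width: 0.0217
```

```bash
cat > look.py <<'E'
from h import *
import sys
st()
im,d,p=cam('top');cv2.imwrite(f'pics/t{sys.argv[1]}.png',cv2.resize(im[90:290,250:450],None,fx=3,fy=3,interpolation=cv2.INTER_CUBIC));np.savez('tl.npz',im=im,d=d)
im,d,p=cam('wrist');cv2.imwrite(f'pics/w{sys.argv[1]}.png',im)
np.savez("wl.npz",im=im,d=d,**{k:np.array(v) for k,v in p.items()})
E
python3 look.py 5
```

```text
t 12.95 tcp [601.5 -22.  200.1] yaw 82.56 z [-1.130e-02 -4.000e-04 -9.999e-01] F [ 0.6 -0.3 -2.1] M [0.   0.01 0.03] w 21.7
```

View pics/t5.png

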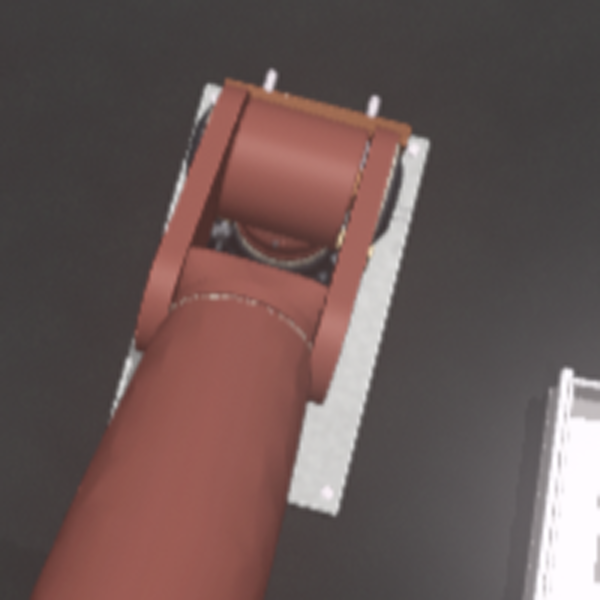

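View pics/w5.png

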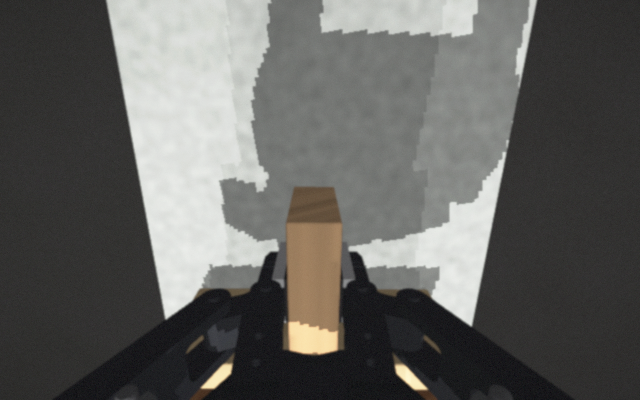

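```bash
cat > sc.py <<'E'
from h import *
import sys
im,d,p=cam('scene');np.savez('sl.npz',im=im,d=d)
cv2.imwrite(f'pics/sc{sys.argv[1]}.png',cv2.resize(im[150:300,190:390],None,fx=4,fy=4,interpolation=cv2.INTER_CUBIC))
E
python3 sc.py 5
python3 - <<'E'
from h import *
z=np.load("wl.npz");im,d=z["im"],z["d"];p={k:(float(z[k]) if z[k].ndim==0 else z[k]) for k in("fov_y","cx","cy","rvec","tvec")}
g=im.astype(float).mean(2)
L=[];R=[]
for r in range(10,280,5):
    row=g[r]; 
    # left edge: first big rise from dark; subpixel by threshold 
    T=105
    i=np.argmax(row[60:250]>T)+60; L.append(onplane(p,i-1+(T-row[i-1])/(row[i]-row[i-1]),r,.012)[:2]*1000)
    k=638-np.argmax(row[::-1][0:250]>T)+1; R.append(onplane(p,k+(row[k]-T)/(row[k]-row[k+1]) if k<639 else k,r,.012)[:2]*1000)
for n,Q in(("L",L),("R",R)):
    Q=np.array(Q);A=np.polyfit(Q[:,0],Q[:,1],1);res=Q[:,1]-np.polyval(A,Q[:,0]);k=abs(res)<4;A=np.polyfit(Q[k,0],Q[k,1],1)
    print(n,"yaw",np.degrees(np.arctan(A[0])).round(2),"y at x=601.5",np.polyval(A,601.5).round(1),k.sum(),Q[0],Q[-1],abs(res).max())
E
```

```text
L yaw -7.49 y at x=601.5 -118.7 54 [ 468.5222477  -101.14103813] [ 608.19874174 -119.506289  ] 0.06926988371542109
R yaw -7.34 y at x=601.5 81.4 54 [494.25363255  95.26605401] [633.67946476  77.23874121] 0.3710680725860982
```

View pics/sc5.png

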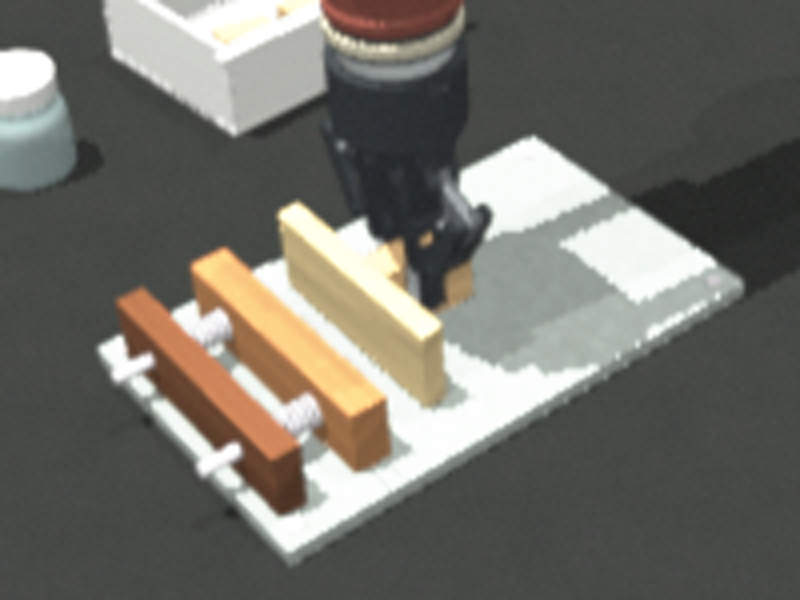

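```bash
cat > wm.py <<'E'
from h import *
z=np.load("wl.npz");im,d=z["im"],z["d"];p={k:(float(z[k]) if z[k].ndim==0 else z[k]) for k in("fov_y","cx","cy","rvec","tvec")}
C=cloud(p,d)*1000
print("batten top z",np.median(C[228:270,300:330,2]))
zt=float(np.median(C[228:270,300:330,2]))/1000
sat=im[...,2].astype(float)-im[...,0]
M=[]
for r in range(226,242,2):
    row=sat[r,260:370]; k=np.nonzero(row>25)[0]; a,b=k[0]+260,k[-1]+260
    A=onplane(p,a-.5,r,zt)[:2]*1000;B=onplane(p,b+.5,r,zt)[:2]*1000
    M.append((*((A+B)/2),np.linalg.norm(A-B)))
M=np.array(M);print(M.round(1)[[0,4,-1]])
q=M.mean(0)
g=im.astype(float).mean(2);T=105;mid=[]
for r in range(10,280,5):
    row=g[r];i=np.argmax(row[60:250]>T)+60;k=638-np.argmax(row[::-1][0:250]>T)+1
    mid.append([onplane(p,i-.5,r,.012)[:2]*1000,onplane(p,k+.5,r,.012)[:2]*1000])
mid=np.array(mid);l=np.polyfit(mid[:,0,0],mid[:,0,1],1);rr=np.polyfit(mid[:,1,0],mid[:,1,1],1)
cen=(np.polyval(l,q[0])+np.polyval(rr,q[0]))/2
print("batten",q[:2].round(1),"jig mid y there",cen.round(2),"batten lateral in jig",((q[1]-cen)*np.cos(np.radians(7.4))).round(2), "yaw",np.degrees(np.arctan([l[0],rr[0]])))
E
python3 wm.py
```

```text
batten top z 64.09053845671568
[[566.3 -17.2  21.9]
 [569.6 -17.8  21.7]
 [572.2 -18.1  21.9]]
batten [569.2 -17.7] jig mid y there -14.4 batten lateral in jig -3.29 yaw [-7.49415753 -7.16301693]
```

Request:
servo_tool(rows=[{"fingers": 12, "delta_pos": [5, 3, 0], "rot": [0, -0.6, 0]}, {"fingers": 12, "delta_pos": [4, 0, 0], "rot": [0, 0, 0]}, {"fingers": 12, "delta_pos": [0, 0, 0], "rot": [0, 0, 0]}, {"fingers": 12, "delta_pos": [0, 0, 0], "rot": [0, 0, 0]}])

```text
clock: 13.43
tcp_pos: [0.6097, -0.0187, 0.2001]
tool_rot: [0.752, 0.66, -0.0, 0.0]
ft_force: [-0.3, -0.1, -1.4]
gripper_width: 0.0214
```

```bash
python3 look.py 6; python3 wm.py; python3 sc.py 6
python3 - <<'E'
from h import *
z=np.load("sl.npz");im,d=z["im"],z["d"];p=ctrl.camera_params("scene")
C=cloud(p,d)*1000;X,Y,Z=C[...,0],C[...,1],C[...,2]
th=np.radians(-7.42);c,s=np.cos(th),np.sin(th);o=np.array([577.7,-13.2])
jx=(X-o[0])*c+(Y-o[1])*s; jy=-(X-o[0])*s+(Y-o[1])*c
def rj(m,zt):
    m=cv2.morphologyEx(m.astype(np.uint8),cv2.MORPH_OPEN,np.ones((2,2)))>0
    P=inplane(p,m,zt);a=(P[:,0]-o[0])*c+(P[:,1]-o[1])*s;b=-(P[:,0]-o[0])*s+(P[:,1]-o[1])*c
    print("n",len(a),"jx",np.percentile(a,[1,50,99]).round(1),"jy",np.percentile(b,[0.5,99.5]).round(1),b.min().round(1),b.max().round(1),"mid",((b.min()+b.max())/2).round(1),"slope deg",np.degrees(np.polyfit(b,a,1)[0]).round(2))
rj((jx>90)&(jx<135)&(abs(jy)<95)&(Z>52)&(Z<64),.057)
rj((jx>55)&(jx<95)&(abs(jy)<95)&(Z>64)&(Z<76)&(im[...,2]>120),.069)
E
```

```text
t 13.43 tcp [609.7 -18.7 200.1] yaw 82.53 z [-3.e-04 -3.e-04 -1.e+00] F [-0.3 -0.1 -1.4] M [ 0.01  0.03 -0.  ] w 21.4
batten top z 63.88605878237488
[[576.2 -13.8  21.9]
 [579.5 -14.4  21.7]
 [582.1 -14.8  21.9]]
batten [579.1 -14.4] jig mid y there -15.83 batten lateral in jig 1.47 yaw [-7.60984552 -7.27799011]
n 579 jx [103.  115.6 128. ] jy [-74.9  84.1] -76.3 85.1 mid 4.4 slope deg -0.05
n 329 jx [63.6 72.8 81.5] jy [-65.6  75.6] -65.9 76.5 mid 5.3 slope deg 0.46
```

View pics/sc6.png

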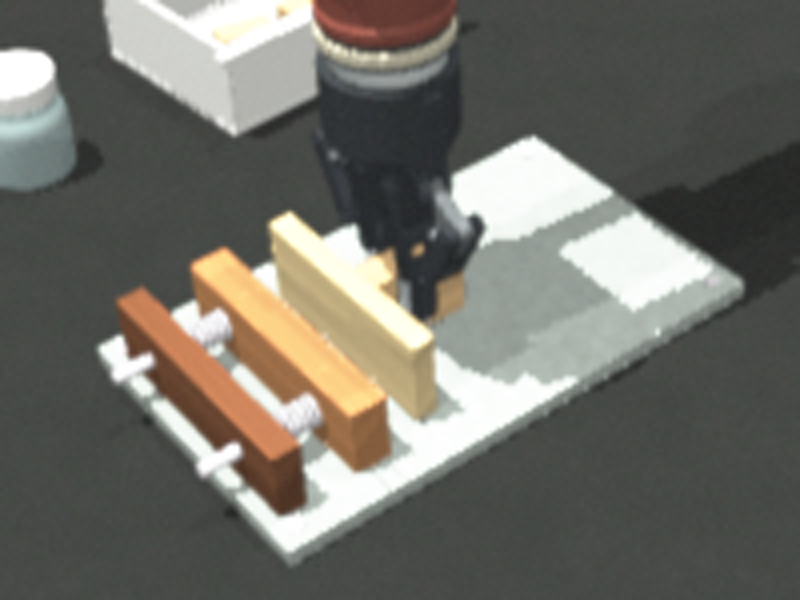

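```bash
cat > by.py <<'E'
from h import *
z=np.load("wl.npz");im,d=z["im"],z["d"];p={k:(float(z[k]) if z[k].ndim==0 else z[k]) for k in("fov_y","cx","cy","rvec","tvec")}
zt=.064;sat=im[...,2].astype(float)-im[...,0]
for r in (226,245,260,300): print(r,[int(x) for x in sat[r,276:352:4]])
# sub-pixel edges rows 224..244
E=[[],[]]
for r in range(222,248):
    s=sat[r]; 
    i=next(k for k in range(270,310) if s[k]>30 and s[k+1]>30);u=i-1+(30-s[i-1])/(s[i]-s[i-1])
    j=next(k for k in range(360,310,-1) if s[k]>30 and s[k-1]>30);w=j+(s[j]-30)/(s[j]-s[j+1])
    E[0].append(onplane(p,u,r,zt)[:2]*1000);E[1].append(onplane(p,w,r,zt)[:2]*1000)
for e in E:
    e=np.array(e);A=np.polyfit(e[:,0],e[:,1],1);print(np.degrees(np.arctan(A[0])),np.std(e[:,1]-np.polyval(A,e[:,0])))
# scene edges
z=np.load("sl.npz");im=z["im"];p=ctrl.camera_params("scene")
g=cv2.cvtColor(im,cv2.COLOR_BGR2GRAY)
c=cv2.resize(im[190:280,230:310],None,fx=9,fy=6.6*1.0,interpolation=cv2.INTER_NEAREST);cv2.imwrite("pics/sz.png",c[:600,:800])
E
python3 by.py
```

```text
226 [2, 1, 5, 60, 62, 62, 61, 62, 61, 62, 60, 58, 58, 59, 64, 63, 62, 1, 0]
245 [1, -1, -1, 59, 59, 61, 61, 61, 63, 61, 61, 60, 58, 59, 62, 64, 59, -1, 0]
260 [-5, -1, 0, 58, 59, 59, 61, 65, 63, 61, 60, 58, 60, 61, 62, 62, 43, 0, -2]
300 [-4, -5, -1, 46, 63, 62, 61, 63, 64, 63, 62, 60, 61, 60, 58, 59, 12, -6, -3]
-8.47396288380145 0.058106974629348496
-6.581661722771497 0.0699321897352897
```

View pics/sz.png

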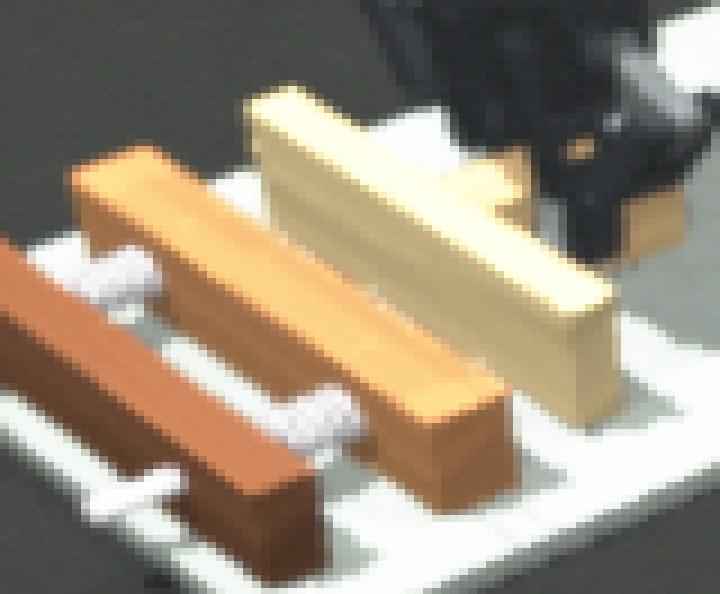

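Request:
servo_tool(rows=[{"fingers": 12, "delta_pos": [3, -1.4, -1.5], "rot": [0, 0, 0]}, {"fingers": 12, "delta_pos": [3, -0.4, -1], "rot": [0, 0, 0]}, {"fingers": 12, "delta_pos": [0, 0, 0], "rot": [0, 0, 0]}, {"fingers": 12, "delta_pos": [0, 0, 0], "rot": [0, 0, 0]}])

```text
clock: 13.92
tcp_pos: [0.6162, -0.0209, 0.1973]
tool_rot: [0.752, 0.659, -0.0, -0.0]
ft_force: [-1.0, -0.3, -0.4]
gripper_width: 0.021
```

```bash
python3 -c "
from h import *
st()"
```

```text
t 13.92 tcp [616.2 -20.9 197.3] yaw 82.52 z [-5.e-04 -3.e-04 -1.e+00] F [-1.  -0.3 -0.4] M [-0.02  0.1  -0.03] w 21.0
```

Request:
servo_tool(rows=[{"fingers": 12, "delta_pos": [2, -0.3, -0.7], "rot": [0, 0, 0]}, {"fingers": 12, "delta_pos": [0, 0, 0], "rot": [0, 0, 0]}, {"fingers": 12, "delta_pos": [0, 0, 0], "rot": [0, 0, 0]}])

```text
clock: 14.17
tcp_pos: [0.6187, -0.0213, 0.1976]
tool_rot: [0.752, 0.659, -0.0, -0.0]
ft_force: [0.5, 0.4, -2.4]
gripper_width: 0.0216
```

```bash
python3 -c "
from h import *
st()"
```

```text
t 14.17 tcp [618.7 -21.3 197.6] yaw 82.52 z [-6.e-04 -5.e-04 -1.e+00] F [ 0.5  0.4 -2.4] M [ 0.01  0.07 -0.05] w 21.6
```

Request:
servo_tool(rows=[{"fingers": 12, "delta_pos": [1, 0, -1], "rot": [0, 0, 0]}, {"fingers": 12, "delta_pos": [0, 0, -0.5], "rot": [0, 0, 0]}, {"fingers": 12, "delta_pos": [0, 0, 0], "rot": [0, 0, 0]}])

```text
clock: 14.42
tcp_pos: [0.62, -0.0213, 0.1973]
tool_rot: [0.752, 0.659, -0.001, 0.0]
ft_force: [-0.0, 0.3, 0.1]
gripper_width: 0.0217
```

```bash
python3 -c "
from h import *
st();ctrl.camera('scene');st();ctrl.camera('scene');st()"
```

```text
t 14.42 tcp [620.  -21.3 197.3] yaw 82.52 z [-8.e-04 -7.e-04 -1.e+00] F [-0.   0.3  0.1] M [-0.04  0.02  0.04] w 21.7
t 14.47 tcp [620.  -21.3 197.2] yaw 82.52 z [-8.e-04 -7.e-04 -1.e+00] F [-0.   0.1  1.1] M [-0.05  0.02  0.03] w 21.2
t 14.52 tcp [620.  -21.3 197.2] yaw 82.53 z [-7.e-04 -8.e-04 -1.e+00] F [-0.8 -0.1  0.1] M [-0.09 -0.03 -0.03] w 21.2
```

Request:
servo_tool(rows=[{"fingers": 12, "delta_pos": [3, -0.4, -0.3], "rot": [0, 0, 0]}, {"fingers": 12, "delta_pos": [3, -0.4, -0.3], "rot": [0, 0, 0]}, {"fingers": 12, "delta_pos": [2, -0.3, -0.3], "rot": [0, 0, 0]}, {"fingers": 12, "delta_pos": [0, 0, -0.3], "rot": [0, 0, 0]}])

```text
clock: 14.85
tcp_pos: [0.6287, -0.0224, 0.1972]
tool_rot: [0.752, 0.66, -0.001, -0.0]
ft_force: [-2.6, -0.4, 4.6]
gripper_width: 0.0209
```

```bash
python3 look.py 7; python3 wm.py;python3 by.py|tail -2; python3 sc.py 7;  python3 -c "
from h import *
st()"
```

```text
t 14.85 tcp [628.7 -22.4 197.2] yaw 82.54 z [-1.5e-03 -8.0e-04 -1.0e+00] F [-2.6 -0.4  4.6] M [ 0.    0.21 -0.08] w 20.9
batten top z 60.930587047454615
[[595.  -17.6  21.9]
 [598.3 -18.2  21.7]
 [600.9 -18.6  21.9]]
batten [597.9 -18.1] jig mid y there -18.28 batten lateral in jig 0.13 yaw [-7.6046291  -7.21504632]
-8.289016800157102 0.058382225075638505
-6.639726659002836 0.061970680301037924
t 15.0 tcp [628.6 -22.4 197.2] yaw 82.53 z [-8.e-04 -9.e-04 -1.e+00] F [-1.  -0.2  2.1] M [-0.05 -0.08 -0.08] w 21.7
```

View pics/sc7.png

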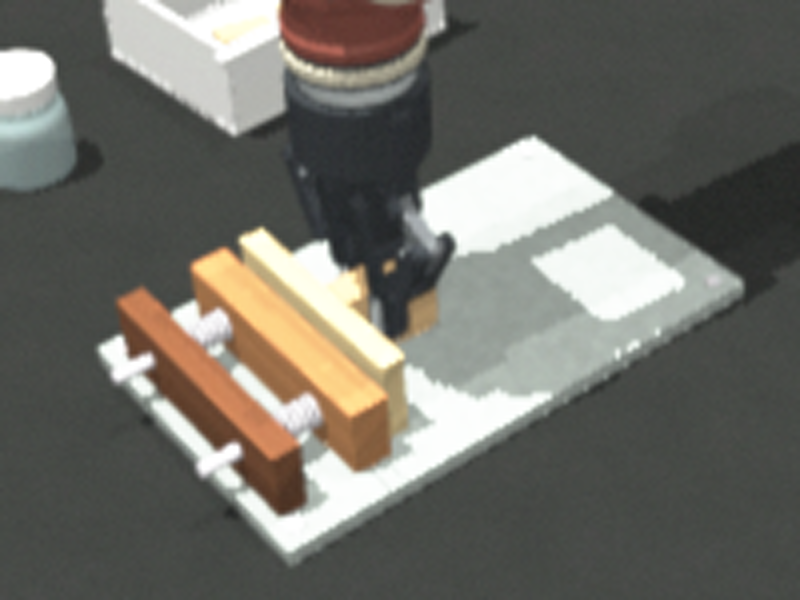

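Request:
servo_tool(rows=[{"fingers": 12, "delta_pos": [2, -0.26, -0.2], "rot": [0, 0, 0]}, {"fingers": 12, "delta_pos": [2, -0.26, -0.2], "rot": [0, 0, 0]}, {"fingers": 12, "delta_pos": [2, -0.26, -0.2], "rot": [0, 0, 0]}])

```text
clock: 15.25
tcp_pos: [0.6343, -0.0231, 0.1973]
tool_rot: [0.752, 0.66, -0.002, -0.001]
ft_force: [-5.3, 1.0, 6.9]
gripper_width: 0.0213
```

```bash
python3 -c "
from h import *
st();ctrl.camera('scene');st();ctrl.camera('scene');st()"
```

```text
t 15.25 tcp [634.3 -23.1 197.3] yaw 82.55 z [-3.9e-03 -7.0e-04 -1.0e+00] F [-5.3  1.   6.9] M [-0.02  0.79  0.04] w 21.3
t 15.3 tcp [634.5 -23.2 197.2] yaw 82.56 z [-3.6e-03 -7.0e-04 -1.0e+00] F [-5.1  0.5  5.8] M [-0.01  0.58  0.04] w 21.1
t 15.35 tcp [634.4 -23.2 197.2] yaw 82.56 z [-3.3e-03 -8.0e-04 -1.0e+00] F [-4.5  0.2  5.2] M [-0.01  0.45  0.06] w 21.4
```

Request:
servo_tool(rows=[{"fingers": 12, "delta_pos": [2, -0.26, 0], "rot": [0, 0, 0]}, {"fingers": 12, "delta_pos": [2, -0.26, 0], "rot": [0, 0, 0]}, {"fingers": 12, "delta_pos": [1, -0.13, 0], "rot": [0, 0, 0]}, {"fingers": 12, "delta_pos": [0, 0, 0], "rot": [0, 0, 0]}])

```text
clock: 15.68
tcp_pos: [0.638, -0.0236, 0.1976]
tool_rot: [0.751, 0.66, -0.005, -0.004]
ft_force: [-1.1, 0.5, 2.2]
gripper_width: 0.0213
```

```bash
cat > fm.py <<'E'
from h import *
# fence shift by template alignment of scene images: unwarp plane z=57mm to jig coords
p=ctrl.camera_params("scene")
th=np.radians(-7.42);c,s=np.cos(th),np.sin(th);o=np.array([577.7,-13.2])
JX,JY=np.meshgrid(np.arange(90,155,.5),np.arange(-90,100,.5),indexing="ij")
def warp(im,zz):
    W=np.stack([o[0]+JX*c-JY*s,o[1]+JX*s+JY*c,np.full_like(JX,zz*1000)],-1)/1000
    f,cx,cy=K(p);R,t=RT(p);q=W@R.T+t
    return cv2.remap(im,(q[...,0]/q[...,2]*f+cx).astype(np.float32),(q[...,1]/q[...,2]*f+cy).astype(np.float32),cv2.INTER_CUBIC)
def edges(im):
    w=warp(im,.057).astype(float); r=w[...,2]-w[...,0]; lu=w.mean(2)
    # front portion rows: return profile over x for y bands
    return lu,r,w
if __name__=="__main__":
    import sys
    ref=np.load("scene0.npz")["im"]; now,_=ctrl.camera("scene"); np.savez("sl.npz",im=now,d=_)
    a=warp(ref,.057);b=warp(now,.057)
    cv2.imwrite(f"pics/f{sys.argv[1]}.png",cv2.resize(np.vstack([a,b]),None,fx=2,fy=2))
    # rear top edge: match rear-edge strip of fence, per y-band
    ga=a[...,2].astype(np.float32)-a[...,0];gb=b[...,2].astype(np.float32)-b[...,0]
    for y0,y1 in((-70,-40),(-35,-5),(5,35),(50,80)):
        i,j=int((y0+90)*2),int((y1+90)*2)
        t=ga[40:90,i:j]  # jx 110..135 -> rear edge at ~128
        best=[]
        for sh in range(-6,40):
            u=gb[40+sh:90+sh,i:j]
            if u.shape!=t.shape: continue
            best.append((np.corrcoef(t.ravel(),u.ravel())[0,1],sh*.5))
        print((y0,y1),max(best))
    st()
E
python3 fm.py 8; python3 sc.py 8
```

```text
(-70, -40) (np.float64(0.9634653002951374), 4.0)
(-35, -5) (np.float64(0.9573334015638229), 3.5)
(5, 35) (np.float64(0.9917688017072391), 4.0)
(50, 80) (np.float64(0.9292356562463637), 4.0)
t 15.73 tcp [638.  -23.6 197.6] yaw 82.67 z [-1.300e-02 -2.000e-04 -9.999e-01] F [-2.8  0.1  3.4] M [0.03 0.27 0.14] w 21.6
```

View pics/sc8.png

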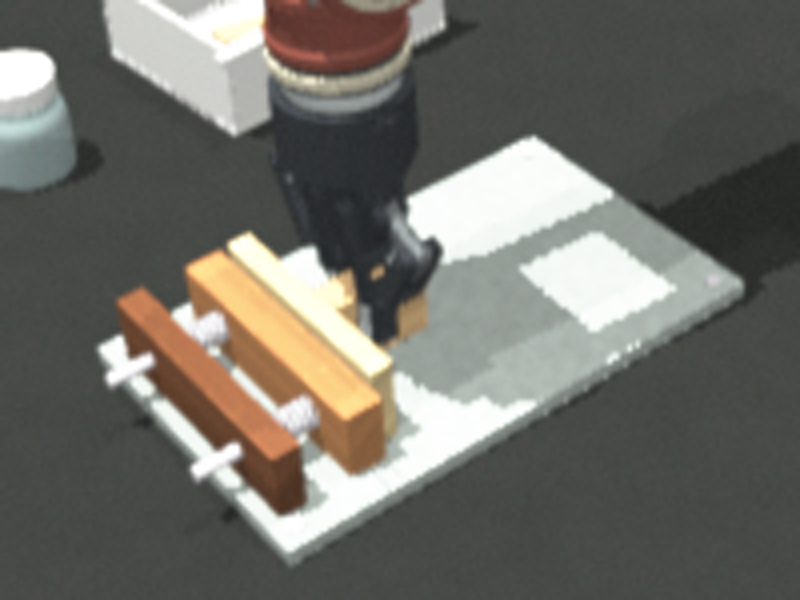

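View pics/f8.png

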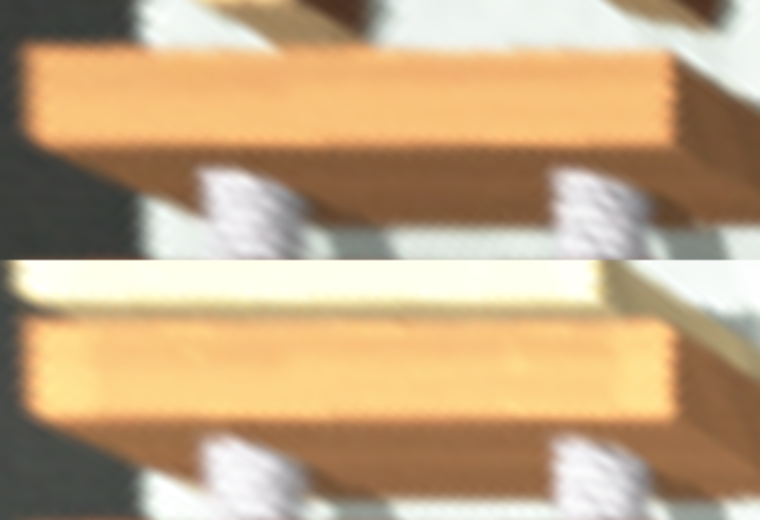

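Request:
servo_tool(rows=[{"fingers": 12, "delta_pos": [1, -0.13, 0], "rot": [0, -0.6, -0.05]}, {"fingers": 12, "delta_pos": [1, -0.13, 0], "rot": [0, -0.4, 0]}, {"fingers": 12, "delta_pos": [1, -0.13, -0.2], "rot": [0, -0.3, 0]}])

```text
clock: 16.03
tcp_pos: [0.6383, -0.0239, 0.1972]
tool_rot: [0.751, 0.661, -0.002, -0.002]
ft_force: [-12.0, 0.6, 12.5]
gripper_width: 0.0213
```

```bash
python3 fm.py 9;python3 -c "
from h import *
ctrl.camera('top');st();ctrl.camera('top');st()"
```

```text
(-70, -40) (np.float64(0.9635377761883843), 5.0)
(-35, -5) (np.float64(0.9671889085847281), 5.0)
(5, 35) (np.float64(0.9930467383659414), 5.5)
(50, 80) (np.float64(0.932797107253134), 5.5)
t 16.08 tcp [638.3 -23.8 197.2] yaw 82.72 z [-5.1e-03 -2.0e-04 -1.0e+00] F [-12.1   1.8  10.7] M [-0.02  1.48  0.18] w 21.3
t 16.13 tcp [638.3 -23.9 197.2] yaw 82.72 z [-5.e-03 -3.e-04 -1.e+00] F [-11.4   0.4  11.3] M [-0.05  1.37  0.13] w 21.1
t 16.18 tcp [638.3 -23.8 197.2] yaw 82.72 z [-5.e-03 -3.e-04 -1.e+00] F [-11.    0.9  10.8] M [0.02 1.45 0.08] w 21.5
```

Request:
servo_tool(rows=[{"fingers": 12, "delta_pos": [2.5, -0.33, 0.2], "rot": [0, -0.4, -0.05]}, {"fingers": 12, "delta_pos": [2.5, -0.33, 0.2], "rot": [0, -0.3, -0.05]}, {"fingers": 12, "delta_pos": [2.5, -0.33, 0], "rot": [0, -0.3, 0]}])

```text
clock: 16.43
tcp_pos: [0.6416, -0.0243, 0.1973]
tool_rot: [0.75, 0.661, -0.003, -0.003]
ft_force: [-15.3, 1.6, 13.9]
gripper_width: 0.0212
```

```bash
python3 fm.py 10;python3 -c "
from h import *
ctrl.camera('top');st();ctrl.camera('top');st()"
```

```text
(-70, -40) (np.float64(0.9607936010714466), 8.0)
(-35, -5) (np.float64(0.9563889306600427), 7.5)
(5, 35) (np.float64(0.9886945570791061), 8.5)
(50, 80) (np.float64(0.9218183998872121), 8.0)
t 16.48 tcp [641.8 -24.3 197.3] yaw 82.75 z [-8.8e-03  3.0e-04 -1.0e+00] F [-13.3   1.1  12.5] M [-0.01  1.78  0.14] w 21.5
t 16.53 tcp [641.7 -24.3 197.3] yaw 82.75 z [-8.6e-03  3.0e-04 -1.0e+00] F [-14.1   0.8  11.7] M [0.07 1.74 0.16] w 20.8
t 16.58 tcp [641.7 -24.4 197.3] yaw 82.75 z [-8.5e-03  2.0e-04 -1.0e+00] F [-14.7   1.1  12.4] M [0.   1.79 0.17] w 21.5
```

Request:
servo_tool(rows=[{"fingers": 12, "delta_pos": [2.5, -0.35, 0.6], "rot": [0, -0.9, -0.1]}, {"fingers": 12, "delta_pos": [2.5, -0.35, 0.4], "rot": [0, -0.9, -0.1]}])

```text
clock: 16.75
tcp_pos: [0.6425, -0.0246, 0.197]
tool_rot: [0.751, 0.661, 0.001, 0.0]
ft_force: [-22.4, 2.8, 19.6]
gripper_width: 0.0212
```

```bash
python3 fm.py 11;python3 -c "
from h import *
ctrl.camera('top');st();ctrl.camera('top');st()"
```

```text
(-70, -40) (np.float64(0.9655462273989837), 10.5)
(-35, -5) (np.float64(0.9475606086249296), 10.0)
(5, 35) (np.float64(0.9936627121383492), 10.5)
(50, 80) (np.float64(0.9066223616096817), 10.5)
t 16.8 tcp [642.5 -24.7 197.1] yaw 82.69 z [ 2.e-03  2.e-04 -1.e+00] F [-18.5   1.1  15. ] M [-0.18  2.72  0.22] w 21.4
t 16.85 tcp [642.5 -24.6 197. ] yaw 82.69 z [ 2.e-03  2.e-04 -1.e+00] F [-18.9   1.4  14.9] M [-0.15  2.73  0.25] w 21.8
t 16.9 tcp [642.5 -24.6 197. ] yaw 82.69 z [ 2.e-03  2.e-04 -1.e+00] F [-18.4   1.3  14.5] M [-0.25  2.62  0.23] w 21.5
```

Request:
servo_tool(rows=[{"fingers": 12, "delta_pos": [1.5, -0.2, 1.4], "rot": [0, -0.6, -0.1]}])

```text
clock: 16.98
tcp_pos: [0.642, -0.0246, 0.1971]
tool_rot: [0.751, 0.66, 0.002, 0.001]
ft_force: [-7.1, 0.5, 1.4]
gripper_width: 0.0213
```

```bash
python3 fm.py 12;python3 -c "
from h import *
ctrl.camera('top');st();ctrl.camera('top');st();ctrl.camera('top');st()"
```

```text
(-70, -40) (np.float64(0.9606351986672141), 10.5)
(-35, -5) (np.float64(0.9478804752990393), 10.0)
(5, 35) (np.float64(0.9936436196958633), 10.5)
(50, 80) (np.float64(0.9060601478657412), 10.5)
t 17.03 tcp [642.  -24.6 197. ] yaw 82.67 z [ 0.0041  0.     -1.    ] F [-10.    1.4   7.9] M [-0.2   1.74  0.22] w 21.4
t 17.08 tcp [642.  -24.6 197.1] yaw 82.67 z [ 3.9e-03  1.0e-04 -1.0e+00] F [-10.7   0.3   7.4] M [-0.18  1.74  0.29] w 21.2
t 17.13 tcp [642.  -24.6 197. ] yaw 82.67 z [ 3.7e-03  1.0e-04 -1.0e+00] F [-10.6   0.8   6. ] M [-0.23  1.72  0.33] w 21.7
t 17.18 tcp [642.1 -24.6 197.1] yaw 82.67 z [ 3.6e-03  1.0e-04 -1.0e+00] F [-11.4   0.6   7.6] M [-0.27  1.78  0.28] w 21.4
```

```bash
python3 look.py 13; python3 wm.py;python3 by.py|tail -2; python3 sc.py 13
python3 - <<'E'
from h import *
import cv2
f=cv2.imread
for i in range(6): ctrl.camera("scene")
st()
exec(open("fm.py").read().split("if __name__")[0])
im=np.load("sl.npz")["im"]
a=warp(im,.057);b=warp(im,.067);c2=warp(im,.012)
JX,JY=np.meshgrid(np.arange(70,155,.5),np.arange(-110,120,.5),indexing="ij")
cv2.imwrite("pics/u13.png",np.vstack([warp(im,.067),warp(im,.012),warp(np.load("scene0.npz")["im"],.012)]))
E
```

```text
t 17.18 tcp [642.1 -24.6 197.1] yaw 82.67 z [ 3.6e-03  1.0e-04 -1.0e+00] F [-11.4   0.6   7.6] M [-0.27  1.78  0.28] w 21.4
batten top z 60.800193023532756
[[608.9 -19.9  21.5]
 [612.3 -20.3  21.7]
 [614.8 -20.7  21.8]]
batten [611.9 -20.3] jig mid y there -20.06 batten lateral in jig -0.21 yaw [-7.66385021 -7.28166425]
-8.177381387069122 0.0564688616649577
-6.208112167142341 0.06471918848301862
t 17.63 tcp [642.1 -24.6 197.1] yaw 82.67 z [ 3.5e-03  1.0e-04 -1.0e+00] F [-11.1   1.5   8.1] M [-0.26  1.78  0.28] w 21.1
```

View pics/sc13.png

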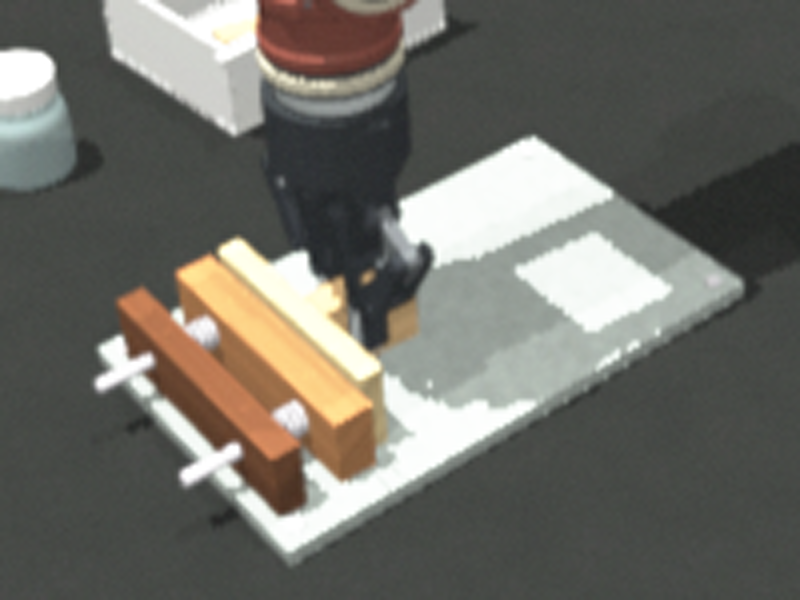

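View pics/u13.png

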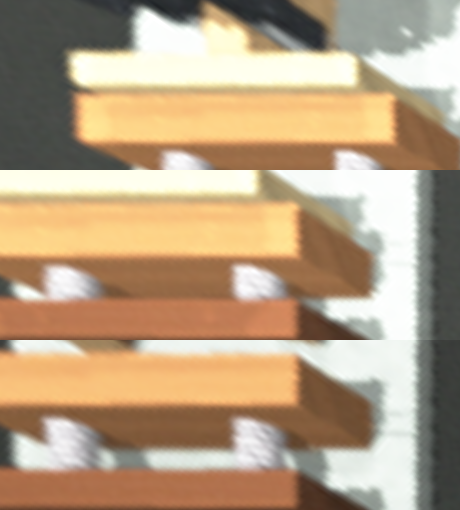

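View pics/w13.png

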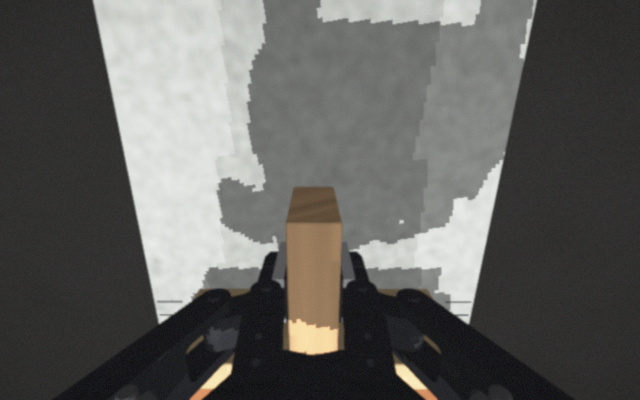

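The fence is back about 10.4 mm, with its face between the scribed lines at both ends, and the panel is centred to about 0.2 mm. A small Mz shows the +y side loaded slightly more, so I'll relax the yaw a touch while keeping the same push.

Request:
servo_tool(rows=[{"fingers": 12, "delta_pos": [1.8, -0.2, 1.3], "rot": [0, -0.5, 0.15]}])

```text
clock: 17.72
tcp_pos: [0.642, -0.0246, 0.1971]
tool_rot: [0.75, 0.662, 0.001, 0.001]
ft_force: [-9.9, 1.4, 7.6]
gripper_width: 0.0214
```

```bash
python3 fm.py 14; python3 look.py 14; python3 wm.py;python3 by.py|tail -2;python3 sc.py 14;python3 -c "
from h import *
for i in range(8):
  ctrl.camera('top')
st()
for i in range(8):
  ctrl.camera('scene')
st()
im,d,p=cam('scene');cv2.imwrite('pics/s14.png',im)"
```

```text
(-70, -40) (np.float64(0.959693579324532), 10.0)
(-35, -5) (np.float64(0.9487604376069277), 10.0)
(5, 35) (np.float64(0.9930534643740612), 10.5)
(50, 80) (np.float64(0.9072261597510525), 10.5)
t 17.77 tcp [642.1 -24.6 197.1] yaw 82.86 z [ 3.7e-03  2.0e-04 -1.0e+00] F [-11.5   0.3   7.6] M [-0.26  1.68 -0.06] w 21.2
t 17.77 tcp [642.1 -24.6 197.1] yaw 82.86 z [ 3.7e-03  2.0e-04 -1.0e+00] F [-11.5   0.3   7.6] M [-0.26  1.68 -0.06] w 21.2
batten top z 60.75669789881478
[[608.9 -19.8  21.9]
 [612.3 -20.4  21.7]
 [614.8 -20.8  21.9]]
batten [611.9 -20.4] jig mid y there -20.08 batten lateral in jig -0.27 yaw [-7.49322313 -7.2784307 ]
-8.070370122331928 0.057678753545273354
-6.349125850726081 0.06821797925401293
t 18.32 tcp [642.1 -24.6 197.1] yaw 82.85 z [ 3.7e-03  2.0e-04 -1.0e+00] F [-10.3   0.8   6.4] M [-0.29  1.78  0.  ] w 21.2
t 18.72 tcp [642.1 -24.6 197.1] yaw 82.84 z [ 3.7e-03  3.0e-04 -1.0e+00] F [-10.2   0.4   7.4] M [-0.26  1.82  0.01] w 21.4
```

View pics/s14.png

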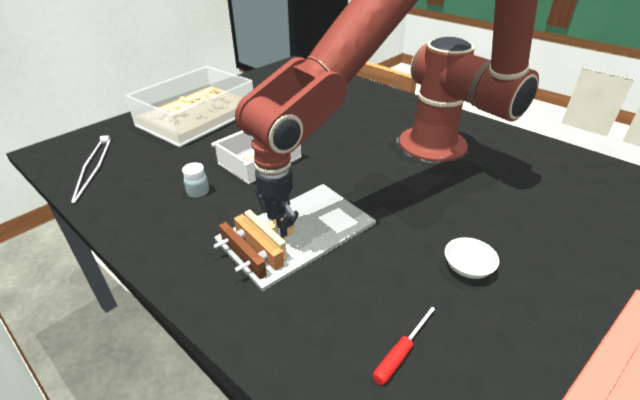

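Mz is now about zero, so the load is even along the fence. The push is steady at about 10–11 N, the fence is back about 10.3 mm, and the dish, driver and jar are where they were. I'm handing the job in.

```bash
python3 -c "
from h import *
print(ctrl.sign_off())"
```

```text
the job is handed in; nothing more can be done
None
```

The job is handed in at about 18.7 s. Both wood chunks went into the waste tub first. The panel is now held against the fence, which the arm has pushed back about 10.3 mm.

Last checks before handing in:

| Check | Reading |
|---|---|
| Fence travel | 10.0–10.5 mm in all four bands along it; in the wrist view its face was between the scribed lines at both ends |
| Push along the fence direction | steady at about 10–11 N for the last second |
| Downward force on the base board | about 7 N, so the panel is standing on it |
| Turning moment about vertical | about 0 N m, so it presses evenly along the fence |
| Forward tilt | within about 0.1° of the upright pose it was gripped in |
| Centring along the fence | about 0.3 mm off by the wrist camera |
| Dish, screwdriver, screw jar | unmoved in the last scene picture |

**Disagreements:**
- **Centring:** the top camera put the jig's centre line about 2.4 mm further to +y than the wrist camera. I used the wrist camera's same-picture comparison, which the scene camera backed to within about 0.5 mm when checked before pressing.
- **Panel angle:** the wrist image read the panel about 0.2° off the jig, which is within its noise. The near-zero turning moment suggests it is flat.

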